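# Restock the covered incubator and start it

## Task

Restock the incubator: put the carton lying on its cover into the steel tray, lift the cover off onto the blue mat, and stand a spare jar in every empty pocket, leaving the jars that are already there in their pockets and any surplus spares upright on the bench. Then set the cover back on the incubator, fully down around the pocket block, and only then press the start button right down. Leave the taller bottle among the spares where it is.

Things in the scene. Friction and masses are not known exactly. Their poses are not given: they have to be found in the camera images.
- unit_mid (a point): The incubator, fixed on the bench: white box 210 x 372 x 60 mm (x, y, height). On its flat top, the deck, stands an aluminium block, 160 x 238 mm, 18 mm high, with 2 x 3 square pockets 58 mm wide (the deck is their floor). This point is the block's middle at deck height, axes of the unit; the box reaches from y = -142 to +230 mm from it, the start button on the +y end
- start_top (a point): Top of the round grey start button (26 mm across) on the incubator's deck, at 180 mm along the unit's y and -40 mm along its x from unit_mid. It is pushed straight down, 6 mm of travel, about 5 N when fully down, and springs back
- start (a joint): Travel of the start button in m: 0 up, 0.006 fully down; counts as pressed beyond 0.004
- cover_grip (a point): Loose grey cover, an upside-down box 184 x 262 x 70 mm (x, y, height), walls 4 mm, 350 g. A solid black handle bar stands on its middle, 80 mm along x, 18 mm wide, 36 mm high; this point is the bar's centre, 88 mm above the lower rim. In place the rim stands on the deck around the pocket block, 8 mm to spare all round, either way round
- carton_mid (a point): Cardboard carton of slides, 60 x 90 x 40 mm (x, y, height), 150 g; this point is its centre. It starts on top of the cover, so close beside the handle (15 to 20 mm) that it is in the way of the fingers there
- tray_mid (a point): Shallow steel tray fixed on the bench, 160 x 150 mm (x by y), wall 3 mm thick and 12 mm high; this point is the middle of its inner floor, 3 mm above the bench
- mat_mid (a point): Thin blue mat fixed on the bench, 230 x 300 mm (x by y), 3 mm thick; this point is the middle of its top
- cell0 (a point): Pocket 0, at x = -39, y = -78 mm from unit_mid in the unit's axes: the point where the centre of a jar standing in it lies, 30 mm above the pocket's floor
- cell1 (a point): Pocket 1, at x = -39, y = 0 mm from unit_mid in the unit's axes: the point where the centre of a jar standing in it lies, 30 mm above the pocket's floor
- cell2 (a point): Pocket 2, at x = -39, y = 78 mm from unit_mid in the unit's axes: the point where the centre of a jar standing in it lies, 30 mm above the pocket's floor
- cell3 (a point): Pocket 3, at x = 39, y = -78 mm from unit_mid in the unit's axes: the point where the centre of a jar standing in it lies, 30 mm above the pocket's floor
- cell4 (a point): Pocket 4, at x = 39, y = 0 mm from unit_mid in the unit's axes: the point where the centre of a jar standing in it lies, 30 mm above the pocket's floor
- cell5 (a point): Pocket 5, at x = 39, y = 78 mm from unit_mid in the unit's axes: the point where the centre of a jar standing in it lies, 30 mm above the pocket's floor
- in0_mid (a point): Reagent jar that stands in pocket 0 from the start, or is absent (then the pocket is empty): amber jar with a white screw lid, a cylinder 46 mm in diameter, 60 mm high, 120 g; this point is its centre, z along its axis
- in1_mid (a point): Reagent jar that stands in pocket 1 from the start, or is absent (then the pocket is empty): amber jar with a white screw lid, a cylinder 46 mm in diameter, 60 mm high, 120 g; this point is its centre, z along its axis
- in2_mid (a point): Reagent jar that stands in pocket 2 from the start, or is absent (then the pocket is empty): amber jar with a white screw lid, a cylinder 46 mm in diameter, 60 mm high, 120 g; this point is its centre, z along its axis
- in3_mid (a point): Reagent jar that stands in pocket 3 from the start, or is absent (then the pocket is empty): amber jar with a white screw lid, a cylinder 46 mm in diameter, 60 mm high, 120 g; this point is its centre, z along its axis
- in4_mid (a point): Reagent jar that stands in pocket 4 from the start, or is absent (then the pocket is empty): amber jar with a white screw lid, a cylinder 46 mm in diameter, 60 mm high, 120 g; this point is its centre, z along its axis
- in5_mid (a point): Reagent jar that stands in pocket 5 from the start, or is absent (then the pocket is empty): amber jar with a white screw lid, a cylinder 46 mm in diameter, 60 mm high, 120 g; this point is its centre, z along its axis
- spare0_mid (a point): Spare reagent jar standing on the bench, same as the ones in the incubator: 46 mm diameter, 60 mm high, 120 g; this point is its centre, z along its axis
- spare1_mid (a point): Spare reagent jar standing on the bench, same as the ones in the incubator: 46 mm diameter, 60 mm high, 120 g; this point is its centre, z along its axis
- spare2_mid (a point): Spare reagent jar standing on the bench, same as the ones in the incubator: 46 mm diameter, 60 mm high, 120 g; this point is its centre, z along its axis
- spare3_mid (a point): Spare reagent jar standing on the bench, same as the ones in the incubator: 46 mm diameter, 60 mm high, 120 g; this point is its centre, z along its axis
- tall_mid (a point): Bystander: taller amber bottle of another product, 50 mm diameter, 105 mm high, among the spare jars; this point is 52 mm above its base
Mind the look-alikes: they are no part of the job. What is shaped like the part that bears spare1_mid but turquoise or yellow is not meant.

How it is judged:
On the way, in this order (a step that is already met when the one before it is completed fails the run):
1. the carton lies in the steel tray, the cover still on the incubator (horizontal distance between carton_mid and tray_mid below 0.05 m and height (world z) of carton_mid below 0.032 m and horizontal distance between cover_grip and unit_mid below 0.018 m and height (world z) of cover_grip between 0.14 and 0.155 m and angle between the x axis of cover_grip and the x axis of unit_mid, either way round below 0.15 rad and angle between cover_grip's own z axis and vertical below 0.06 rad), for 0.2 s.
2. the cover stands on the mat (horizontal distance between cover_grip and mat_mid below 0.07 m and height (world z) of cover_grip below 0.1 m and angle between cover_grip's own z axis and vertical below 0.06 rad), for 0.2 s.
3. every pocket holds a jar while the cover is on the mat (all of step 2 and distance between any of in0_mid, spare0_mid, spare1_mid, spare2_mid, spare3_mid and cell0 below 0.013 m and distance between any of in1_mid, spare0_mid, spare1_mid, spare2_mid, spare3_mid and cell1 below 0.013 m and distance between any of in2_mid, spare0_mid, spare1_mid, spare2_mid, spare3_mid and cell2 below 0.013 m and distance between any of in3_mid, spare0_mid, spare1_mid, spare2_mid, spare3_mid and cell3 below 0.013 m and distance between any of in4_mid, spare0_mid, spare1_mid, spare2_mid, spare3_mid and cell4 below 0.013 m and distance between any of in5_mid, spare0_mid, spare1_mid, spare2_mid, spare3_mid and cell5 below 0.013 m), for 0.2 s.
4. the cover is back on the incubator, fully down (horizontal distance between cover_grip and unit_mid below 0.018 m and height (world z) of cover_grip between 0.14 and 0.155 m and angle between the x axis of cover_grip and the x axis of unit_mid, either way round below 0.15 rad and angle between cover_grip's own z axis and vertical below 0.06 rad), for 0.2 s.
5. the start button is pressed (all of step 4 and value of joint start above 0.004 m), for 0.05 s.
At the end, for the whole second after the job is handed in: Each pocket holds a jar standing on its floor (within 13 mm of its place), surplus spares stand on the bench, the carton lies flat in the tray (within 50 mm of its middle), the cover is fully down on the incubator (within 18 mm, 0.15 rad, either way round) and the button is up (all of step 4 and distance between any of in0_mid, spare0_mid, spare1_mid, spare2_mid, spare3_mid and cell0 below 0.013 m and distance between any of in1_mid, spare0_mid, spare1_mid, spare2_mid, spare3_mid and cell1 below 0.013 m and distance between any of in2_mid, spare0_mid, spare1_mid, spare2_mid, spare3_mid and cell2 below 0.013 m and distance between any of in3_mid, spare0_mid, spare1_mid, spare2_mid, spare3_mid and cell3 below 0.013 m and distance between any of in4_mid, spare0_mid, spare1_mid, spare2_mid, spare3_mid and cell4 below 0.013 m and distance between any of in5_mid, spare0_mid, spare1_mid, spare2_mid, spare3_mid and cell5 below 0.013 m and horizontal distance between carton_mid and tray_mid below 0.05 m and height (world z) of carton_mid below 0.032 m and angle between each of spare0_mid, spare1_mid, spare2_mid, spare3_mid's own z axis and vertical below 0.1 rad and (height (world z) of spare0_mid below 0.036 m or distance between spare0_mid and cell0 below 0.013 m or distance between spare0_mid and cell1 below 0.013 m or distance between spare0_mid and cell2 below 0.013 m or distance between spare0_mid and cell3 below 0.013 m or distance between spare0_mid and cell4 below 0.013 m or distance between spare0_mid and cell5 below 0.013 m) and (height (world z) of spare1_mid below 0.036 m or distance between spare1_mid and cell0 below 0.013 m or distance between spare1_mid and cell1 below 0.013 m or distance between spare1_mid and cell2 below 0.013 m or distance between spare1_mid and cell3 below 0.013 m or distance between spare1_mid and cell4 below 0.013 m or distance between spare1_mid and cell5 below 0.013 m) and (height (world z) of spare2_mid below 0.036 m or distance between spare2_mid and cell0 below 0.013 m or distance between spare2_mid and cell1 below 0.013 m or distance between spare2_mid and cell2 below 0.013 m or distance between spare2_mid and cell3 below 0.013 m or distance between spare2_mid and cell4 below 0.013 m or distance between spare2_mid and cell5 below 0.013 m) and (height (world z) of spare3_mid below 0.036 m or distance between spare3_mid and cell0 below 0.013 m or distance between spare3_mid and cell1 below 0.013 m or distance between spare3_mid and cell2 below 0.013 m or distance between spare3_mid and cell3 below 0.013 m or distance between spare3_mid and cell4 below 0.013 m or distance between spare3_mid and cell5 below 0.013 m) and value of joint start below 0.002 m and angle between tall_mid's own z axis and vertical below 0.2 rad); the robot touches nothing.
It fails at once if the start button is pressed while the cover is not on the incubator (value of joint start above 0.004 m and (horizontal distance between cover_grip and unit_mid above 0.018 m or height (world z) of cover_grip above 0.155 m)).
It fails at once if a jar that was already in a pocket is taken out (height (world z) of any of in0_mid, in1_mid, in2_mid, in3_mid, in4_mid, in5_mid above 0.112 m).
It fails at once if the taller bottle is moved more than 50 mm (distance of tall_mid from where it was at the start of the episode above 0.05 m).
Of in0, in1, in2, in3, in4, in5 only 2 to 4 are there at a start; the rules pass over those that are not, and their reading is None.
At some moment in a run one of spare0, spare1, spare2, spare3 may be knocked a few centimetres aside while the robot is not near it.
It also fails if it takes over 210 s, if anything falls off the work surface, if the arm or the gripper's body presses on something with over 40 N, if the wrist force passes 120 N, or if a joint passes its speed limit or range.

## Robot

A 7-joint arm with a two-finger parallel gripper is mounted at the origin on the work surface. World frame = base frame: x ahead of the robot, y to its left, z up, the work surface at z = 0. Lengths are in m, angles in rad, forces in N, time in s.
With the tool pointing down it reaches from about 0.425 to 0.95 m from the base axis. Payload 16.7 kg.
Tool frame: the origin (TCP) lies midway between the tips of the shut fingers; the grasp point (between the pads) lies grip_point_offset behind it (grip_point_offset is the distance from the TCP to the grasp point, in m); z points along the fingers, y is the direction in which the jaws open and shut (so a half turn about z gives the same grasp; the last joint's range is limited). The gripper opens to 94 mm and grips with 3 to 60 N. Pads are 16 mm wide; open, the fingers measure 119 mm over their backs; the gripper's body (75 mm by 177 mm) begins 78 mm behind the grasp point.
Start: joints at [1.153, 0.426, 0.074, 1.606, -0.034, 1.111, -0.067], TCP at [0.179, -0.651, 0.205] pointing down, gripper open.
Joint ranges: [-2.85, 2.85], [-0.5, 2.14], [-1.23, 1.37], [0.21, 2.46], [-1.02, 4.16], [0.16, 2.05], [-2.73, 2.73]. Speed limits (rad/s): [1.89, 1.89, 2.39, 2.39, 3.01, 3.01, 3.01].

## Interface

Orientations are given as a rotation vector (axis times angle).
In Python, from cell import observe, grab_frame, get_calibration, job_done, grip_point_offset gives the robot as it stands. The module is installed in compiled form; this text tells all that it offers.
- The arm moves only by the shell command python3 -m creep 'ROWS' [OPENING]. ROWS is JSON, a list of rows, each an object with "linear": the shift along the tool's x, y, z in units of 0.4 m (1.0 is 0.4 m), a list of three; "turn": the turn, a rotation vector about the tool's x, y, z in units of 2 rad (1.0 is 2 rad), a list of three. In form: [{"linear": [dx, dy, dz], "turn": [rx, ry, rz]}, ...]. A call has 1 to 5 rows; each row shifts and turns the pose as measured when the row begins, along the tool's axes as they then stand; what a row does not reach is not made up. A row lasts 1/12 s, in which the tool goes at most 41.7 mm and 7.16 degrees, less where a joint would pass 70% of its speed; a pose out of reach is approached as far as the arm can. A call with a number of a shift or a turn outside -1 to 1 is refused whole. A call with a gripper value outside its range is refused whole. OPENING is the gripper command: -1 is fully open, 1 is shut, values between are in proportion, set as the call begins (- or left out, the last holds). The fingers move at their own pace and stop on an object; the grip force is fixed at half the most. Time passes only in rows, so rows that do not move let the fingers close. It gives the time, the measured TCP pose, the force and the opening at its end, in the units of the state.
- observe(): the state, without advancing time (a new reading comes with each control period).
- grab_frame(name): name is "side" or "top"; returns (picture, depth): 400x640x3 uint8, red, green, blue; 400x640 float32, m along the optical axis (not along the pixel's ray), 0 where there is no reading.
- get_calibration(name): a dict with "intrinsics" (3x3 intrinsics, pixels), "dist" ([k1, k2, p1, p2, k3] as OpenCV has them; the pictures are not rectified), "R" (3x3) and "t" (3): a world point X has camera coordinates R X + t. Camera axes: x right, y down, z forward; pixel columns grow to the right and rows downward; lengths in m; the calibration is good to about 2 mm. A picture is of the moment at which its call begins. get_calibration takes no time and is no camera call.
- job_done(): hands the job in, once; it reports no verdict.
The state is a dict: "time_s": time; "q": joint angles; "joint_velocities": joint speeds; "joint_torque": joint torques, N m; "eef_pos": TCP position; "eef_rot": TCP orientation; "ft_force": force on the tool from outside, world axes, zero at the start; "ft_torque": the same for the moment, N m; "grip_width": opening from 0.0 (shut) to 1.0 (fully open).
Only numpy, scipy, OpenCV 4.12 (cv2) and the standard library are available. Lean on these libraries where they do the work, as an engineer would, in place of code of your own. Each camera call takes 0.05 s, during which the arm holds its last target. There are 200 camera calls.

## Working session

There is one attempt and no reset: what is moved stays moved. The work goes in short steps, Python scripts to look and compute and a shell command to move; the robot and the scene stay as the last step left them, time stands still between calls to the robot, and variables do not carry over. Pictures are saved under pics/ and viewed, about 12 in all and at most 16, crops included, and the job is handed in when it is done.

```bash
mkdir -p pics; cat > h.py <<'E'
import numpy as np, cv2
from cell import *
from scipy.spatial.transform import Rotation as Rn
def snap(name, fn=None):
    p,d=grab_frame(name)
    np.savez('last_%s.npz'%name,p=p,d=d)
    if fn: cv2.imwrite('pics/'+fn,p[:,:,::-1])
    return p,d
def world(name,u,v,z=None,d=None):
    """pixel->world; by plane z, or depth d"""
    c=get_calibration(name);K=np.array(c['intrinsics']);R=np.array(c['R']);t=np.array(c['t'])
    n=cv2.undistortPoints(np.array([[[u,v]]],float),K,np.array(c['dist']))[0,0]
    r=np.array([n[0],n[1],1.]);C=-R.T@t
    if z is None: return R.T@(r*d-t)
    w=R.T@r; return C+w*(z-C[2])/w[2]
def cloud(name,d):
    c=get_calibration(name);K=np.array(c['intrinsics']);R=np.array(c['R']);t=np.array(c['t'])
    v,u=np.mgrid[0:400,0:640]
    n=cv2.undistortPoints(np.stack([u,v],-1).reshape(-1,1,2).astype(float),K,np.array(c['dist'])).reshape(400,640,2)
    X=np.dstack([n,np.ones((400,640))])*d[...,None]
    W=(X-t)@R; W[d==0]=np.nan
    return W
E
python3 - <<'E'
from h import *
print(grip_point_offset,{k:np.round(v,3).tolist() for k,v in observe().items()})
for n in('side','top'):
    p,d=snap(n,n+'0.png'); c=get_calibration(n); print(n,(-np.array(c['R']).T@c['t']).round(3),np.array(c['R']).round(2).tolist(),np.array(c['intrinsics']).round(0).tolist())
E
```

```text
0.0188 {'time_s': 0.0, 'q': [1.152, 0.427, 0.074, 1.607, -0.034, 1.111, -0.067], 'joint_velocities': [-0.001, 0.002, -0.002, 0.002, -0.002, 0.002, -0.001], 'joint_torque': [-0.001, -93.582, 3.667, -45.42, -0.049, 0.02, 0.0], 'eef_pos': [0.179, -0.65, 0.205], 'eef_rot': [-3.112, -0.421, 0.0], 'ft_force': [0.843, 0.298, -0.193], 'ft_torque': [0.001, 0.013, -0.052], 'grip_width': 1.001}
side [0.141 1.081 1.137] [[-0.94, -0.34, 0.01], [-0.24, 0.62, -0.74], [0.25, -0.7, -0.67]] [[519.0, 0.0, 316.0], [0.0, 519.0, 201.0], [0.0, 0.0, 1.0]]
top [ 0.27  -0.011  1.224] [[0.01, -1.0, 0.0], [-0.98, -0.01, -0.22], [0.22, -0.0, -0.98]] [[471.0, 0.0, 323.0], [0.0, 471.0, 204.0], [0.0, 0.0, 1.0]]
```

View pics/top0.png

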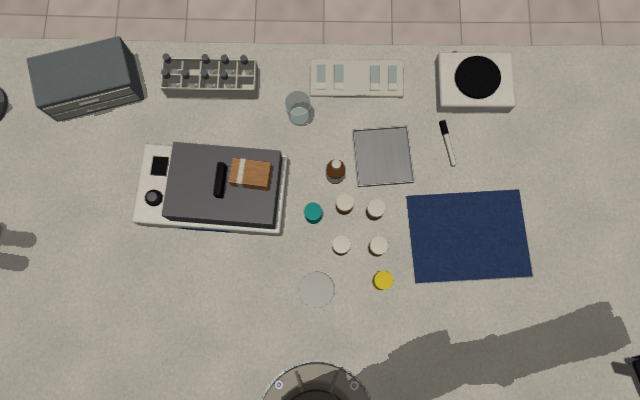

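View pics/side0.png

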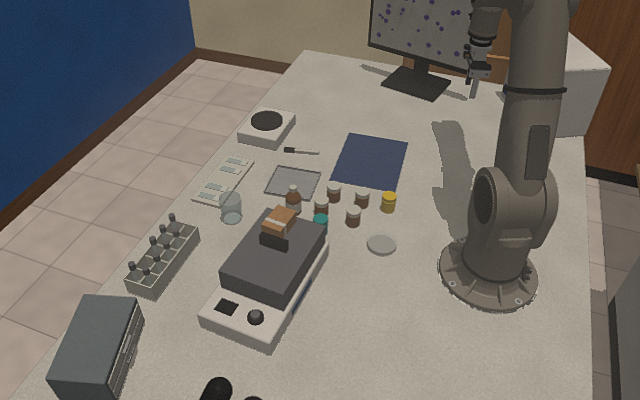

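Top view: button (153,198), handle (220,180), carton (250,173), white-lidded spares (345,204), (376,209), (341,245), (378,246), tall bottle (336,168), turquoise (313,212) and yellow (384,280) look-alikes, tray (383,157), mat (469,236). The spares are the four amber jars with white lids. The turquoise and yellow ones are excluded by colour, and the tall bottle sits by the tray.

```bash
cat > meas.py <<'E'
from h import *
def rect(pts):
    (c,(w,h),a)=cv2.minAreaRect((pts[:,:2]*1000).astype(np.float32)); return np.round(c,1),np.round((w,h),1),round(a,1)
def comps(W,zlo,zhi,box,minn=25,extra=None):
    m=(W[...,2]>zlo)&(W[...,2]<zhi)&(W[...,0]>box[0])&(W[...,0]<box[1])&(W[...,1]>box[2])&(W[...,1]<box[3])
    if extra is not None:m&=extra
    n,l,s,c=cv2.connectedComponentsWithStats(m.astype(np.uint8))
    for i in range(1,n):
        if s[i,4]>=minn:
            P=W[l==i]; yield c[i].round(0),len(P),P
E
python3 - <<'E'
from meas import *
from cell import *
f=np.load('last_top.npz');p,d=f['p'],f['d'];W=cloud('top',d)
B=(0.2,0.8,-0.6,0.5)
for nm,lo,hi,b in [('cover',.122,.137,(.35,.8,0,.5)),('above',.145,.19,(.35,.8,0,.5)),('deck',.052,.066,(.3,.8,.0,.6)),('jars',.05,.075,(.2,.65,-.3,.1)),('tall',.09,.12,(.2,.75,-.3,.06))]:
    for c,n,P in comps(W,lo,hi,b): print(nm,c,n,rect(P),'z',np.median(P[:,2]).round(4),'mean',P.mean(0).round(4))
hsv=cv2.cvtColor(p,cv2.COLOR_RGB2HSV)
m=(hsv[...,0]>105)&(hsv[...,0]<125)&(hsv[...,1]>120)
for c,n,P in comps(W,-.02,.03,(.2,.8,-.6,-.1),400,m): print('mat',c,n,rect(P),np.median(P[:,2]))
for u,v in [(353,129),(408,126),(414,183),(359,187)]: print('tray',world('top',u,v,.012).round(4))
for u,v in [(406,197),(519,190),(532,275),(415,283)]: print('mat',world('top',u,v,.003).round(4))
print('button',world('top',153,197,.07).round(4), W[194:200,150:157,2].mean())
im=cv2.resize(p[120:300,130:430][:,:,::-1],None,fx=2.6,fy=2.6,interpolation=cv2.INTER_CUBIC);cv2.imwrite('pics/crop0.png',im)
E
```

```text
cover [217. 185.] 6686 (array([561.4, 230.5]), array([263.1, 185.1]), 85.8) z 0.1315 mean [0.5542 0.2413 0.1315]
above [250. 173.] 1118 (array([576.1, 159.9]), array([93.4, 61.6]), 84.1) z 0.1713 mean [0.573  0.1587 0.17  ]
above [219. 179.] 330 (array([561.1, 231.9]), array([19. , 80.5]), 86.1) z 0.1666 mean [0.5588 0.2301 0.1645]
deck [299. 117.] 36 (array([763.2,  52.8]), array([17.5, 58.4]), 7.4) z 0.0586 mean [0.76   0.0529 0.0587]
deck [182. 193.] 2977 (array([566.2, 274.2]), array([374.2, 210.1]), 86.2) z 0.0612 mean [0.5516 0.3448 0.061 ]
deck [312. 211.] 214 (array([506.7,  16.7]), array([44., 33.]), 1.0) z 0.0612 mean [0.5068 0.0156 0.0611]
jars [282. 190.] 355 (array([550.6,  93.9]), array([ 12.5, 198.9]), 86.1) z 0.0605 mean [0.5606 0.0925 0.0604]
jars [336. 172.] 135 (array([617.7, -43.3]), array([48.8, 47.2]), 41.4) z 0.0678 mean [ 0.6082 -0.0431  0.066 ]
jars [345. 202.] 260 (array([532.4, -66.5]), array([43.2, 46. ]), 89.5) z 0.0611 mean [ 0.5322 -0.067   0.061 ]
jars [376. 208.] 260 (array([ 518.5, -147.1]), array([43.1, 45.6]), 47.2) z 0.0613 mean [ 0.5178 -0.1464  
[... 253 characters left out ...]
y([ 424.7, -151.8]), array([43.3, 45.1]), 44.9) z 0.0612 mean [ 0.4236 -0.1515  0.061 ]
jars [383. 280.] 281 (array([ 338.1, -160.9]), array([43.4, 44. ]), 0.6) z 0.0612 mean [ 0.3388 -0.161   0.0614]
tall [336. 164.] 84 (array([618.6, -44.6]), array([22. , 22.8]), 43.8) z 0.106 mean [ 0.6172 -0.0437  0.105 ]
mat [468. 236.] 9758 (array([ 461. , -390.5]), array([228.2, 299. ]), 4.1) 0.004876569148016658
tray [ 0.747  -0.0916  0.012 ]
tray [ 0.7573 -0.2416  0.012 ]
tray [ 0.5967 -0.2532  0.012 ]
tray [ 0.584  -0.1071  0.012 ]
mat [ 0.5604 -0.2327  0.003 ]
mat [ 0.5829 -0.532   0.003 ]
mat [ 0.3597 -0.5469  0.003 ]
mat [ 0.3349 -0.2493  0.003 ]
button [0.5368 0.4129 0.07  ] 0.08334552380631238
```

View pics/crop0.png

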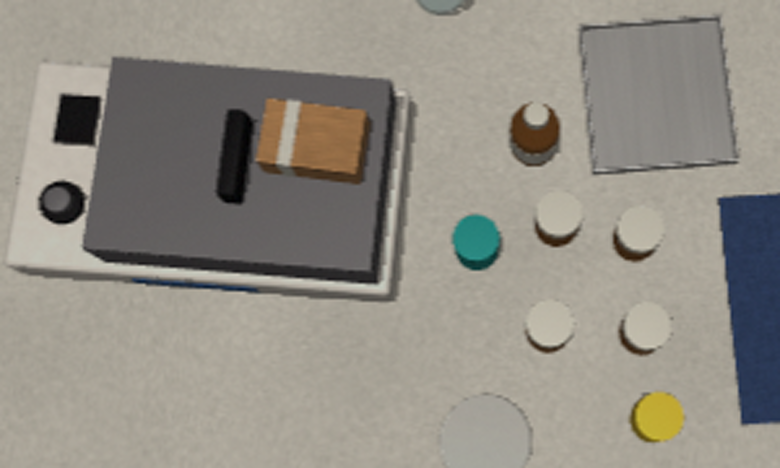

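The four white-lidded amber jars are the spares; turquoise and yellow are excluded. The crop confirms it, with the carton beside the −y face of the handle. Next, a planning helper.

```bash
cat > plan.py <<'E'
# usage: plan.py yaw x,y,z x,y,z ... : shifts in tool axes (units .4 m) per leg, after turning tool y to yaw(deg, mod 180) first
import sys; from h import *
s=observe(); p=np.array(s['eef_pos']); R=Rn.from_rotvec(s['eef_rot']).as_matrix()
yaw=sys.argv[1]; cur=np.degrees(np.arctan2(R[1,1],R[0,1]))
print('t %.1f'%s['time_s'],'tcp',p.round(4),'yawY %.1f'%cur,'F',np.round(s['ft_force'],1),'w %.3f'%s['grip_width'],'q',np.round(s['q'],2))
if yaw!='-':
    dy=(float(yaw)-cur+90)%180-90
    a=np.radians(float(sys.argv[1])) if abs(((float(yaw)-cur+180)%360)-180)<=90 else np.radians(float(yaw)+180)
    y=np.array([np.cos(a),np.sin(a),0]);z=np.array([0,0,-1.]);T=np.c_[np.cross(y,z),y,z]
    rv=Rn.from_matrix(R.T@T).as_rotvec(); n=int(np.ceil(np.linalg.norm(rv)/.118)); print('turn deg %.1f'%dy,'units',(rv/2).round(3),'rows',n,'each',(rv/2/max(n,1)).round(4)); R=T
for w in sys.argv[2:]:
    w=np.array([float(v) for v in w.split(',')]); u=R.T@(w-p)/.4; n=max(1,int(np.ceil(np.linalg.norm(u)/.1))); print('->',w,'units',u.round(3),'rows',n,'each',(u/n).round(4)); p=w
E
python3 -m creep '[{"linear":[0,0,-0.07],"turn":[0,0,-0.059]},{"linear":[0,0,-0.07],"turn":[0,0,-0.059]},{"linear":[0,0,0],"turn":[0,0,-0.059]},{"linear":[0,0,0],"turn":[0,0,-0.059]},{"linear":[0,0,0],"turn":[0,0,-0.059]}]' -1; python3 plan.py -5.9 0.55,-0.35,0.26 0.576,0.16,0.25
```

```text
time_s: 0.52
eef_pos: [0.1791, -0.649, 0.2608]
eef_rot: [-2.837, -1.334, 0.0]
ft_force: [-0.7, -0.2, 0.2]
grip_width: 1.0
t 0.5 tcp [ 0.1791 -0.649   0.2608] yawY -39.6 F [-0.7 -0.2  0.2] w 1.000 q [ 1.23  0.39 -0.04  1.54  0.02  1.22  0.5 ]
turn deg 33.7 units [-0.002 -0.002 -0.294] rows 5 each [-0.0005 -0.0004 -0.0589]
-> [ 0.55 -0.35  0.26] units [0.839 0.845 0.002] rows 12 each [0.0699 0.0705 0.0002]
-> [0.576 0.16  0.25 ] units [ 1.275 -0.066  0.025] rows 13 each [ 0.0981 -0.0051  0.0019]
```

```bash
python3 -m creep '[{"linear":[0,0,0],"turn":[0,0,-0.059]},{"linear":[0,0,0],"turn":[0,0,-0.059]},{"linear":[0,0,0],"turn":[0,0,-0.059]},{"linear":[0,0,0],"turn":[0,0,-0.059]},{"linear":[0,0,0],"turn":[0,0,-0.059]}]' >/dev/null
python3 -m creep '[{"linear":[0.07,0.07,0],"turn":[0,0,0]},{"linear":[0.07,0.07,0],"turn":[0,0,0]},{"linear":[0.07,0.07,0],"turn":[0,0,0]},{"linear":[0.07,0.07,0],"turn":[0,0,0]},{"linear":[0.07,0.07,0],"turn":[0,0,0]}]' >/dev/null
python3 -m creep '[{"linear":[0.07,0.07,0],"turn":[0,0,0]},{"linear":[0.07,0.07,0],"turn":[0,0,0]},{"linear":[0.07,0.07,0],"turn":[0,0,0]},{"linear":[0.07,0.07,0],"turn":[0,0,0]},{"linear":[0.07,0.07,0],"turn":[0,0,0]}]' >/dev/null
python3 -m creep '[{"linear":[0.07,0.07,0],"turn":[0,0,0]},{"linear":[0.07,0.07,0],"turn":[0,0,0]},{"linear":[0.098,-0.005,0],"turn":[0,0,0]},{"linear":[0.098,-0.005,0],"turn":[0,0,0]},{"linear":[0.098,-0.005,0],"turn":[0,0,0]}]'
python3 plan.py -5.9 0.576,0.16,0.25
```

```text
time_s: 2.18
eef_pos: [0.5456, -0.2034, 0.2537]
eef_rot: [-2.288, -2.125, -0.0]
ft_force: [-0.1, 0.3, 0.1]
grip_width: 1.001
t 2.2 tcp [ 0.5456 -0.2034  0.2537] yawY -4.2 F [-0.1  0.3  0.1] w 1.001 q [ 0.6   0.27 -0.42  1.73  0.11  1.18  0.08]
turn deg -1.7 units [-0.007 -0.006  0.015] rows 1 each [-0.0068 -0.0062  0.0146]
-> [0.576 0.16  0.25 ] units [ 0.911 -0.018  0.009] rows 10 each [ 0.0911 -0.0018  0.0009]
```

```bash
python3 -m creep '[{"linear":[0.091,-0.002,0],"turn":[-0.007,-0.006,0.015]},{"linear":[0.091,-0.002,0],"turn":[0,0,0]},{"linear":[0.091,-0.002,0],"turn":[0,0,0]},{"linear":[0.091,-0.002,0],"turn":[0,0,0]},{"linear":[0.091,-0.002,0],"turn":[0,0,0]}]' >/dev/null
python3 -m creep '[{"linear":[0.091,-0.002,0],"turn":[0,0,0]},{"linear":[0.091,-0.002,0],"turn":[0,0,0]},{"linear":[0.091,-0.002,0],"turn":[0,0,0]},{"linear":[0.091,-0.002,0],"turn":[0,0,0]},{"linear":[0.091,-0.002,0],"turn":[0,0,0]}]'
python3 plan.py -5.9 0.576,0.16,0.25 0.576,0.16,0.138
```

```text
time_s: 3.02
eef_pos: [0.5706, 0.1777, 0.2526]
eef_rot: [2.336, 2.101, -0.003]
ft_force: [0.5, 0.3, 0.2]
grip_width: 0.999
t 3.0 tcp [0.5706 0.1777 0.2526] yawY -6.1 F [0.5 0.3 0.2] w 0.999 q [ 0.07  0.32 -0.6   1.7   0.19  1.19 -0.69]
turn deg 0.2 units [-0.001  0.001 -0.002] rows 1 each [-0.0006  0.0008 -0.0015]
-> [0.576 0.16  0.25 ] units [-0.043  0.018  0.007] rows 1 each [-0.0425  0.018   0.0066]
-> [0.576 0.16  0.138] units [0.   0.   0.28] rows 3 each [0.     0.     0.0933]
```

```bash
python3 -m creep '[{"linear":[-0.042,0.018,0],"turn":[0,0,0]},{"linear":[0,0,0.09],"turn":[0,0,0]},{"linear":[0,0,0.09],"turn":[0,0,0]},{"linear":[0,0,0.06],"turn":[0,0,0]}]'
python3 plan.py -5.9 0.576,0.16,0.138
```

```text
time_s: 3.35
eef_pos: [0.577, 0.1747, 0.1586]
eef_rot: [2.319, 2.118, 0.013]
ft_force: [-0.2, 0.3, -0.3]
grip_width: 0.997
t 3.4 tcp [0.577  0.1747 0.1586] yawY -5.2 F [-0.2  0.3 -0.3] w 0.997 q [ 0.06  0.41 -0.58  1.8   0.26  1.01 -0.72]
turn deg -0.7 units [ 0.003 -0.003  0.006] rows 1 each [ 0.003  -0.003   0.0062]
-> [0.576 0.16  0.138] units [-0.037  0.001  0.052] rows 1 each [-0.0368  0.0013  0.0516]
```

```bash
python3 -m creep '[{"linear":[-0.036,0,0],"turn":[0.003,-0.003,0.006]},{"linear":[0,0,0.03],"turn":[0,0,0]},{"linear":[0,0,0],"turn":[0,0,0]}]' >/dev/null
python3 plan.py -5.9 0.576,0.16,0.138
```

```text
t 3.6 tcp [0.5725 0.1586 0.1404] yawY -5.9 F [-1.2 -0.4  0.3] w 0.999 q [ 0.07  0.42 -0.57  1.82  0.27  0.99 -0.71]
turn deg -0.0 units [-0.004  0.002  0.   ] rows 1 each [-0.0042  0.0015  0.0004]
-> [0.576 0.16  0.138] units [0.004 0.008 0.006] rows 1 each [0.0044 0.0085 0.006 ]
```

Good enough; correct 3 mm, close and lift straight.

```bash
python3 -m creep '[{"linear":[0.004,0.008,0.006],"turn":[-0.004,0.0015,0]},{"linear":[0,0,0],"turn":[0,0,0]}]' >/dev/null
python3 -m creep '[{"linear":[0,0,0],"turn":[0,0,0]},{"linear":[0,0,0],"turn":[0,0,0]},{"linear":[0,0,0],"turn":[0,0,0]},{"linear":[0,0,0],"turn":[0,0,0]},{"linear":[0,0,0],"turn":[0,0,0]}]' 1
python3 -m creep '[{"linear":[0,0,0],"turn":[0,0,0]},{"linear":[0,0,0],"turn":[0,0,0]},{"linear":[0,0,-0.03],"turn":[0,0,0]},{"linear":[0,0,-0.08],"turn":[0,0,0]},{"linear":[0,0,-0.08],"turn":[0,0,0]}]'
python3 plan.py 5.4 0.576,0.16,0.24 0.671,-0.173,0.22 0.671,-0.173,0.02
```

```text
time_s: 4.18
eef_pos: [0.5787, 0.1607, 0.1425]
eef_rot: [2.331, 2.102, 0.01]
ft_force: [-1.4, -0.2, 0.3]
grip_width: 0.684
time_s: 4.6
eef_pos: [0.5746, 0.1594, 0.2158]
eef_rot: [-2.33, -2.104, 0.005]
ft_force: [1.0, -0.3, -0.9]
grip_width: 0.635
t 4.6 tcp [0.5746 0.1594 0.2158] yawY -5.9 F [ 1.  -0.3 -0.9] w 0.635 q [ 0.1   0.35 -0.59  1.74  0.21  1.12 -0.67]
turn deg 11.3 units [-0.002  0.    -0.098] rows 2 each [-0.001   0.0001 -0.0491]
-> [0.576 0.16  0.24 ] units [ 0.001  0.004 -0.061] rows 1 each [ 0.0012  0.0035 -0.0606]
-> [ 0.671 -0.173  0.22 ] units [-0.851  0.158  0.05 ] rows 9 each [-0.0946  0.0176  0.0056]
-> [ 0.671 -0.173  0.02 ] units [0.  0.  0.5] rows 5 each [0.  0.  0.1]
```

```bash
python3 -m creep '[{"linear":[0,0,-0.03],"turn":[0,0,-0.049]},{"linear":[0,0,-0.02],"turn":[0,0,-0.049]},{"linear":[-0.05,0.01,0],"turn":[0,0,0]},{"linear":[-0.09,0.017,0],"turn":[0,0,0]},{"linear":[-0.09,0.017,0],"turn":[0,0,0]}]' >/dev/null
python3 -m creep '[{"linear":[-0.09,0.017,0],"turn":[0,0,0]},{"linear":[-0.09,0.017,0],"turn":[0,0,0]},{"linear":[-0.09,0.017,0],"turn":[0,0,0]},{"linear":[-0.09,0.017,0],"turn":[0,0,0]},{"linear":[-0.09,0.017,0],"turn":[0,0,0]}]' >/dev/null
python3 -m creep '[{"linear":[-0.09,0.017,0],"turn":[0,0,0]},{"linear":[0,0,0],"turn":[0,0,0]}]'
python3 plan.py 5.4 0.671,-0.173,0.12 0.671,-0.173,0.018
```

```text
time_s: 5.6
eef_pos: [0.6707, -0.1491, 0.2568]
eef_rot: [2.087, 2.339, 0.015]
ft_force: [-0.8, -1.7, -1.9]
grip_width: 0.637
t 5.6 tcp [ 0.6707 -0.1491  0.2568] yawY 6.5 F [-0.8 -1.7 -1.9] w 0.637 q [ 0.49  0.45 -0.51  1.5   0.22  1.24  0.07]
turn deg -1.1 units [ 0.006 -0.001  0.01 ] rows 1 each [ 0.006  -0.0007  0.0098]
-> [ 0.671 -0.173  0.12 ] units [-0.06  -0.005  0.342] rows 4 each [-0.0149 -0.0012  0.0855]
-> [ 0.671 -0.173  0.018] units [0.    0.    0.255] rows 3 each [0.    0.    0.085]
```

```bash
python3 -m creep '[{"linear":[-0.015,0,0.08],"turn":[0.006,0,0.01]},{"linear":[-0.015,0,0.08],"turn":[0,0,0]},{"linear":[-0.015,0,0.08],"turn":[0,0,0]},{"linear":[-0.015,0,0.08],"turn":[0,0,0]},{"linear":[0,0,0.08],"turn":[0,0,0]}]' >/dev/null
python3 -m creep '[{"linear":[0,0,0.06],"turn":[0,0,0]},{"linear":[0,0,0],"turn":[0,0,0]},{"linear":[0,0,0],"turn":[0,0,0]}]'
python3 plan.py 5.4 0.671,-0.173,0.018
```

```text
time_s: 6.27
eef_pos: [0.6764, -0.1789, 0.0738]
eef_rot: [2.122, 2.312, 0.008]
ft_force: [1.9, -0.2, -1.2]
grip_width: 0.638
t 6.3 tcp [ 0.6764 -0.1789  0.0738] yawY 4.9 F [ 1.9 -0.2 -1.2] w 0.638 q [ 0.48  0.63 -0.45  1.63  0.32  0.95  0.01]
turn deg 0.5 units [ 0.003 -0.    -0.004] rows 1 each [ 0.003  -0.0003 -0.0043]
-> [ 0.671 -0.173  0.018] units [ 0.016 -0.012  0.139] rows 2 each [ 0.008  -0.006   0.0697]
```

```bash
python3 -m creep '[{"linear":[0.016,-0.012,0.06],"turn":[0.003,0,-0.004]},{"linear":[0,0,0.05],"turn":[0,0,0]},{"linear":[0,0,0.02],"turn":[0,0,0]},{"linear":[0,0,0],"turn":[0,0,0]}]' >/dev/null
python3 plan.py 5.4 0.671,-0.173,0.017
```

```text
t 6.6 tcp [ 0.6756 -0.1732  0.0292] yawY 5.4 F [-1.  -0.9 -1.8] w 0.636 q [ 0.46  0.67 -0.43  1.66  0.35  0.88 -0.02]
turn deg 0.0 units [ 0.004  0.001 -0.   ] rows 1 each [ 0.004   0.001  -0.0004]
-> [ 0.671 -0.173  0.017] units [ 0.002 -0.011  0.031] rows 1 each [ 0.0016 -0.0114  0.0306]
```

```bash
python3 -m creep '[{"linear":[0.002,-0.011,0.03],"turn":[0.004,0.001,0]},{"linear":[0,0,0],"turn":[0,0,0]},{"linear":[0,0,0.005],"turn":[0,0,0]},{"linear":[0,0,0],"turn":[0,0,0]}]'
python3 -m creep '[{"linear":[0,0,0],"turn":[0,0,0]},{"linear":[0,0,0],"turn":[0,0,0]},{"linear":[0,0,0],"turn":[0,0,0]},{"linear":[0,0,0],"turn":[0,0,0]}]' -1
python3 -m creep '[{"linear":[0,0,-0.05],"turn":[0,0,0]},{"linear":[0,0,-0.1],"turn":[0,0,0]},{"linear":[0,0,-0.1],"turn":[0,0,0]},{"linear":[0,0,-0.1],"turn":[0,0,0]},{"linear":[0,0,-0.1],"turn":[0,0,0]}]'
python3 -m creep '[{"linear":[0,0,-0.1],"turn":[0,0,0]},{"linear":[0,0,-0.08],"turn":[0,0,0]},{"linear":[0,0,0],"turn":[0,0,0]}]' >/dev/null
python3 plan.py 86 0.562,0.2305,0.26 0.562,0.2305,0.137
```

```text
time_s: 6.93
eef_pos: [0.6738, -0.1735, 0.0198]
eef_rot: [2.113, 2.319, 0.004]
ft_force: [-0.5, -0.1, -1.0]
grip_width: 0.636
time_s: 7.27
eef_pos: [0.6753, -0.1738, 0.0222]
eef_rot: [2.111, 2.316, 0.006]
ft_force: [0.1, -0.4, -0.3]
grip_width: 0.885
time_s: 7.68
eef_pos: [0.6689, -0.1724, 0.199]
eef_rot: [-2.11, -2.318, 0.005]
ft_force: [0.8, -0.9, -0.5]
grip_width: 0.999
t 7.9 tcp [ 0.6714 -0.1724  0.2843] yawY 5.4 F [ 0.7  0.2 -0.4] w 0.998 q [ 0.51  0.45 -0.5   1.44  0.22  1.31  0.09]
turn deg 80.6 units [ 0.001  0.001 -0.703] rows 12 each [ 0.0001  0.0001 -0.0586]
-> [0.562  0.2305 0.26  ] units [0.343 0.986 0.061] rows 11 each [0.0312 0.0896 0.0055]
-> [0.562  0.2305 0.137 ] units [0.    0.    0.308] rows 4 each [0.     0.     0.0769]
```

```bash
python3 -m creep '[{"linear":[0,0,0],"turn":[0,0,-0.059]},{"linear":[0,0,0],"turn":[0,0,-0.059]},{"linear":[0,0,0],"turn":[0,0,-0.059]},{"linear":[0,0,0],"turn":[0,0,-0.059]},{"linear":[0,0,0],"turn":[0,0,-0.059]}]' >/dev/null
python3 -m creep '[{"linear":[0,0,0],"turn":[0,0,-0.059]},{"linear":[0,0,0],"turn":[0,0,-0.059]},{"linear":[0,0,0],"turn":[0,0,-0.059]},{"linear":[0,0,0],"turn":[0,0,-0.059]},{"linear":[0,0,0],"turn":[0,0,-0.059]}]' >/dev/null
python3 -m creep '[{"linear":[0,0,0],"turn":[0,0,-0.059]},{"linear":[0,0,0],"turn":[0,0,-0.059]},{"linear":[0.03,0.09,0],"turn":[0,0,0]},{"linear":[0.03,0.09,0],"turn":[0,0,0]},{"linear":[0.03,0.09,0],"turn":[0,0,0]}]' >/dev/null
python3 -m creep '[{"linear":[0.03,0.09,0],"turn":[0,0,0]},{"linear":[0.03,0.09,0],"turn":[0,0,0]},{"linear":[0.03,0.09,0],"turn":[0,0,0]},{"linear":[0.03,0.09,0],"turn":[0,0,0]},{"linear":[0,0,0],"turn":[0,0,0]}]' >/dev/null
python3 - <<'E'
from meas import *
p,d=snap('top','top1.png');W=cloud('top',d)
for nm,lo,hi,b in [('carton',.03,.055,(.58,.76,-.26,-.08)),('handle',.145,.18,(.35,.8,0.19,.27)),('cover',.122,.137,(.35,.8,0,.5))]:
    for c,n,P in comps(W,lo,hi,b): print(nm,c,n,rect(P),np.median(P[:,2]).round(4))
E
python3 plan.py 86 0.562,0.2305,0.23 0.562,0.2305,0.137
```

```text
carton [385. 152.] 801 (array([ 673.1, -175.4]), array([62.6, 90.9]), 5.6) 0.0446
handle [219. 179.] 332 (array([561.1, 232.3]), array([19.5, 80.1]), 85.6) 0.1665
cover [216. 187.] 6742 (array([561. , 230.6]), array([263.6, 184.4]), 85.7) 0.1315
t 9.7 tcp [0.5827 0.0823 0.2839] yawY 90.3 F [-0.6 -0.4 -0. ] w 0.998 q [ 0.47  0.33 -0.9   1.68  0.28  1.26  1.08]
turn deg -4.3 units [-0.002  0.006  0.038] rows 1 each [-0.002   0.0061  0.0378]
-> [0.562  0.2305 0.23  ] units [0.077 0.366 0.135] rows 4 each [0.0193 0.0915 0.0337]
-> [0.562  0.2305 0.137 ] units [0.    0.    0.232] rows 3 each [0.     0.     0.0775]
```

View pics/top1.png

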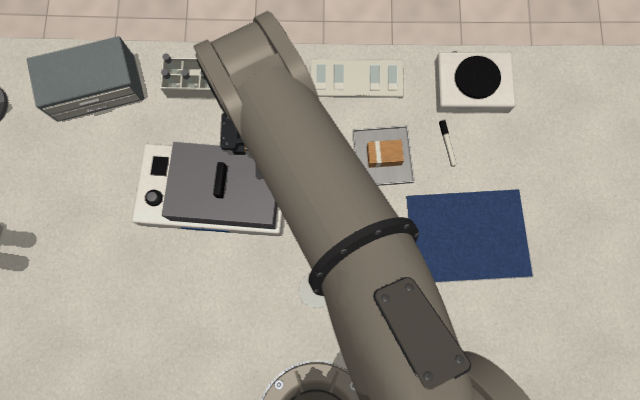

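Carton lies in the tray (385,152), cover undisturbed with the handle at (220,180) free. Now grasp the handle.

```bash
python3 -m creep '[{"linear":[0,0,0],"turn":[-0.002,0.006,0.038]},{"linear":[0.019,0.091,0.034],"turn":[0,0,0]},{"linear":[0.019,0.091,0.034],"turn":[0,0,0]},{"linear":[0.019,0.091,0.034],"turn":[0,0,0]},{"linear":[0.019,0.091,0.034],"turn":[0,0,0]}]' >/dev/null
python3 -m creep '[{"linear":[0,0,0],"turn":[0,0,0]}]' >/dev/null
python3 plan.py 85.8 0.561,0.2315,0.2 0.561,0.2315,0.136
```

```text
t 10.2 tcp [0.566  0.2288 0.2272] yawY 85.2 F [-2.1 -0.8 -0.2] w 1.002 q [ 0.19  0.43 -0.89  1.69  0.36  1.19  0.69]
turn deg 0.6 units [-0.001  0.002 -0.005] rows 1 each [-0.0011  0.0018 -0.0053]
-> [0.561  0.2315 0.2   ] units [0.013 0.006 0.068] rows 1 each [0.0129 0.0058 0.0679]
-> [0.561  0.2315 0.136 ] units [0.   0.   0.16] rows 2 each [0.   0.   0.08]
```

```bash
python3 -m creep '[{"linear":[0.013,0.006,0.06],"turn":[-0.001,0.002,-0.005]},{"linear":[0,0,0.07],"turn":[0,0,0]},{"linear":[0,0,0.06],"turn":[0,0,0]},{"linear":[0,0,0],"turn":[0,0,0]}]' >/dev/null
python3 plan.py 85.8 0.561,0.2315,0.136
```

```text
t 10.5 tcp [0.562  0.2332 0.148 ] yawY 86.0 F [-0.2 -0.7 -0.1] w 1.003 q [ 0.15  0.51 -0.86  1.78  0.43  1.06  0.64]
turn deg -0.2 units [0.001 0.    0.002] rows 1 each [0.0005 0.0003 0.0016]
-> [0.561  0.2315 0.136 ] units [ 0.002 -0.004  0.03 ] rows 1 each [ 0.0021 -0.0045  0.0301]
```

```bash
python3 -m creep '[{"linear":[0.002,-0.004,0.03],"turn":[0,0,0]},{"linear":[0,0,0],"turn":[0,0,0]}]' >/dev/null
python3 -m creep '[{"linear":[0,0,0],"turn":[0,0,0]},{"linear":[0,0,0],"turn":[0,0,0]},{"linear":[0,0,0],"turn":[0,0,0]},{"linear":[0,0,0],"turn":[0,0,0]},{"linear":[0,0,0],"turn":[0,0,0]}]' 1
python3 -m creep '[{"linear":[0,0,0],"turn":[0,0,0]},{"linear":[0,0,0],"turn":[0,0,0]},{"linear":[0,0,0],"turn":[0,0,0]},{"linear":[0,0,0],"turn":[0,0,0]},{"linear":[0,0,0],"turn":[0,0,0]}]' 1
python3 plan.py - 0.561,0.2315,0.28
```

```text
time_s: 11.07
eef_pos: [0.5643, 0.23, 0.1396]
eef_rot: [0.116, 3.135, 0.003]
ft_force: [-0.2, -0.2, 0.0]
grip_width: 0.681
time_s: 11.48
eef_pos: [0.5649, 0.2303, 0.1409]
eef_rot: [0.116, 3.133, 0.004]
ft_force: [-0.6, 0.2, -0.2]
grip_width: 0.329
t 11.5 tcp [0.5649 0.2303 0.1409] yawY 85.8 F [-0.6  0.2 -0.2] w 0.329 q [ 0.15  0.51 -0.85  1.78  0.44  1.04  0.63]
-> [0.561  0.2315 0.28  ] units [ 0.008  0.003 -0.348] rows 4 each [ 0.0019  0.0008 -0.087 ]
```

```bash
python3 -m creep '[{"linear":[0,0,0.008],"turn":[0,0,0]},{"linear":[0,0,0],"turn":[0,0,0]},{"linear":[0,0,0],"turn":[0,0,0]},{"linear":[0,0,0],"turn":[0,0,0]},{"linear":[0,0,0],"turn":[0,0,0]}]' 1
python3 plan.py - 0.561,0.2315,0.28
python3 -m creep '[{"linear":[0,0,-0.02],"turn":[0,0,0]},{"linear":[0,0,-0.04],"turn":[0,0,0]},{"linear":[0,0,-0.06],"turn":[0,0,0]},{"linear":[0,0,-0.08],"turn":[0,0,0]},{"linear":[0,0,-0.08],"turn":[0,0,0]}]'
python3 -m creep '[{"linear":[0,0,-0.06],"turn":[0,0,0]},{"linear":[0,0,-0.03],"turn":[0,0,0]},{"linear":[0,0,0],"turn":[0,0,0]}]' >/dev/null
python3 plan.py 94 0.46,-0.25,0.28 0.461,-0.3905,0.28
```

```text
time_s: 11.9
eef_pos: [0.5649, 0.2305, 0.1374]
eef_rot: [0.115, 3.133, 0.004]
ft_force: [0.1, 0.1, 1.0]
grip_width: 0.189
t 11.9 tcp [0.5649 0.2305 0.1374] yawY 85.8 F [0.1 0.1 1. ] w 0.189 q [ 0.15  0.52 -0.85  1.79  0.45  1.03  0.63]
-> [0.561  0.2315 0.28  ] units [ 0.007  0.003 -0.357] rows 4 each [ 0.0019  0.0007 -0.0891]
time_s: 12.32
eef_pos: [0.5599, 0.2278, 0.2467]
eef_rot: [-0.113, -3.133, 0.003]
ft_force: [0.6, 0.3, -3.2]
grip_width: 0.191
t 12.6 tcp [0.5609 0.2291 0.2909] yawY 85.9 F [-0.7  0.9 -3.8] w 0.191 q [ 0.21  0.38 -0.92  1.62  0.31  1.3   0.74]
turn deg 8.1 units [ 0.    -0.001 -0.071] rows 2 each [ 0.0001 -0.0003 -0.0354]
-> [ 0.46 -0.25  0.28] units [ 0.335 -1.177  0.027] rows 13 each [ 0.0258 -0.0906  0.0021]
-> [ 0.461  -0.3905  0.28  ] units [ 0.022 -0.351  0.   ] rows 4 each [ 0.0055 -0.0876  0.    ]
```

```bash
python3 -m creep '[{"linear":[0.003,-0.04,0],"turn":[0,0,0]},{"linear":[0.007,-0.06,0],"turn":[0,0,0]},{"linear":[0.007,-0.08,0],"turn":[0,0,0]},{"linear":[0.007,-0.08,0],"turn":[0,0,0]},{"linear":[0.007,-0.08,0],"turn":[0,0,0]}]' >/dev/null
python3 -m creep '[{"linear":[0.007,-0.08,0],"turn":[0,0,0]},{"linear":[0.007,-0.08,0],"turn":[0,0,0]},{"linear":[0.007,-0.08,0],"turn":[0,0,0]},{"linear":[0.007,-0.08,0],"turn":[0,0,0]},{"linear":[0.007,-0.08,0],"turn":[0,0,0]}]' >/dev/null
python3 -m creep '[{"linear":[0.007,-0.08,0],"turn":[0,0,0]},{"linear":[0.007,-0.08,0],"turn":[0,0,0]},{"linear":[0.007,-0.08,0],"turn":[0,0,0]},{"linear":[0.007,-0.08,0],"turn":[0,0,0]},{"linear":[0.007,-0.08,0],"turn":[0,0,0]}]' >/dev/null
python3 plan.py 85.8 0.463,-0.395,0.28
```

```text
t 13.8 tcp [ 0.4753 -0.2374  0.2696] yawY 86.5 F [ 0.1 -0.1 -3.8] w 0.187 q [ 0.98  0.22 -0.74  1.8   0.16  1.21  1.71]
turn deg -0.7 units [ 0.002 -0.012  0.006] rows 1 each [ 0.0023 -0.0117  0.0059]
-> [ 0.463 -0.395  0.28 ] units [ 0.002 -0.395 -0.026] rows 4 each [ 0.0005 -0.0988 -0.0065]
```

```bash
python3 -m creep '[{"linear":[0,-0.08,0],"turn":[0.002,-0.012,0.006]},{"linear":[0,-0.08,0],"turn":[0,0,0]},{"linear":[0,-0.08,0],"turn":[0,0,0]},{"linear":[0,-0.07,0],"turn":[0,0,0]},{"linear":[0,-0.03,0],"turn":[0,0,0]}]' >/dev/null
python3 -m creep '[{"linear":[0,0,0],"turn":[0,0,0]},{"linear":[0,0,0.06],"turn":[0,0,0]},{"linear":[0,0,0.08],"turn":[0,0,0]},{"linear":[0,0,0.08],"turn":[0,0,0]},{"linear":[0,0,0],"turn":[0,0,0]}]' >/dev/null
python3 plan.py 85.8 0.463,-0.395,0.1 0.463,-0.395,0.082
```

```text
t 14.7 tcp [ 0.4546 -0.3834  0.1643] yawY 85.2 F [-1.4  1.1 -3.8] w 0.190 q [ 1.08  0.41 -0.63  1.79  0.27  1.04  1.84]
turn deg 0.6 units [ 0.003 -0.006 -0.005] rows 1 each [ 0.0034 -0.0057 -0.0053]
-> [ 0.463 -0.395  0.1  ] units [-0.023 -0.027  0.161] rows 2 each [-0.0116 -0.0136  0.0803]
-> [ 0.463 -0.395  0.082] units [0.    0.    0.045] rows 1 each [0.    0.    0.045]
```

```bash
python3 -m creep '[{"linear":[-0.012,-0.014,0.06],"turn":[0.003,-0.006,-0.005]},{"linear":[-0.012,-0.014,0.06],"turn":[0,0,0]},{"linear":[0,0,0.03],"turn":[0,0,0]},{"linear":[0,0,0],"turn":[0,0,0]},{"linear":[0,0,0],"turn":[0,0,0]}]' >/dev/null
python3 plan.py 85.8 0.463,-0.395,0.082
```

```text
t 15.1 tcp [ 0.4645 -0.3907  0.1042] yawY 86.0 F [-1.4  0.3 -3.7] w 0.189 q [ 1.06  0.49 -0.6   1.82  0.33  0.93  1.81]
turn deg -0.2 units [ 0.002 -0.     0.002] rows 1 each [ 0.0018 -0.0003  0.0021]
-> [ 0.463 -0.395  0.082] units [ 0.003 -0.011  0.056] rows 1 each [ 0.003  -0.0111  0.0556]
```

```bash
python3 -m creep '[{"linear":[0,0,0.03],"turn":[0.002,0,0]},{"linear":[0,0,0.015],"turn":[0,0,0]},{"linear":[0,0,0.01],"turn":[0,0,0]},{"linear":[0,0,0.01],"turn":[0,0,0]},{"linear":[0,0,0],"turn":[0,0,0]}]' >/dev/null
python3 plan.py 85.8 0.463,-0.395,0.081
```

```text
t 15.5 tcp [ 0.4665 -0.3908  0.0809] yawY 86.1 F [ 0.2  1.2 -1.3] w 0.192 q [ 1.04  0.52 -0.58  1.84  0.36  0.89  1.79]
turn deg -0.3 units [-0.002  0.002  0.002] rows 1 each [-0.0022  0.0019  0.0023]
-> [ 0.463 -0.395  0.081] units [ 0.008 -0.011 -0.   ] rows 1 each [ 0.0079 -0.011  -0.0003]
```

```bash
python3 -m creep '[{"linear":[0,0,0.005],"turn":[0,0,0]},{"linear":[0,0,0],"turn":[0,0,0]},{"linear":[0,0,0],"turn":[0,0,0]},{"linear":[0,0,0],"turn":[0,0,0]},{"linear":[0,0,0],"turn":[0,0,0]}]' -1
python3 -m creep '[{"linear":[0,0,-0.03],"turn":[0,0,0]},{"linear":[0,0,-0.08],"turn":[0,0,0]},{"linear":[0,0,-0.1],"turn":[0,0,0]},{"linear":[0,0,-0.1],"turn":[0,0,0]},{"linear":[0,0,-0.1],"turn":[0,0,0]}]'
python3 -m creep '[{"linear":[0,0,0],"turn":[0,0,0]}]' >/dev/null
cat > look.py <<'E'
import sys
from meas import *
k=sys.argv[1]
top,d=snap('top','top%s.png'%k);W=cloud('top',d)
sd,d2=snap('side','side%s.png'%k);V=cloud('side',d2)
for w,n in((W,'top'),(V,'side')):
  for nm,lo,hi,b,mn in [('jars',.05,.075,(.2,.65,-.26,.06),60),('pocketjars',.108,.13,(.4,.72,.09,.36),60),('block',.072,.085,(.4,.72,.05,.4),60),('deck',.055,.066,(.4,.72,.06,.5),150),('cover',.065,.083,(.3,.7,-.57,-.2),300),('tall',.09,.12,(.5,.7,-.1,.03),20)]:
    for c,q,P in comps(w,lo,hi,b,mn): print(n,nm,c,q,rect(P),np.median(P[:,2]).round(4))
E
python3 look.py 2; python3 plan.py -
```

```text
time_s: 15.9
eef_pos: [0.4676, -0.3917, 0.0805]
eef_rot: [0.108, 3.134, -0.01]
ft_force: [0.1, -0.7, -0.1]
grip_width: 0.509
time_s: 16.32
eef_pos: [0.4632, -0.3875, 0.2453]
eef_rot: [-0.105, -3.136, -0.005]
ft_force: [1.0, -1.0, -0.1]
grip_width: 0.863
top jars [335. 172.] 142 (array([616.7, -43.4]), array([49.7, 46.6]), 85.6) 0.0685
top jars [345. 202.] 258 (array([533.1, -66.4]), array([43.2, 44.7]), 89.6) 0.0611
top jars [376. 208.] 264 (array([ 518. , -146.4]), array([44.7, 43.7]), 23.9) 0.0613
top jars [313. 211.] 262 (array([507. ,  11.7]), array([44.1, 43. ]), 1.2) 0.0615
top jars [341. 244.] 270 (array([425.1, -59.1]), array([42.4, 45. ]), 89.8) 0.0615
top jars [422. 251.] 74 (array([ 415.4, -259. ]), array([ 5.2, 70.8]), 86.4) 0.0657
top jars [379. 245.] 275 (array([ 424.6, -151.7]), array([43.3, 45.4]), 44.9) 0.0612
top jars [383. 280.] 281 (array([ 338.3, -160.6]), array([43.7, 43.7]), 89.1) 0.0614
top pocketjars [225. 167.] 291 (array([602.7, 227.6]), array([44.5, 44.7]), 40.9) 0.1211
top pocketjars [220. 198.] 296 (array([525.6, 235.5]), array([44. , 44.5]), 26.5) 0.121
[... 1721 characters left out ...]
5. 300.] 3948 (array([565.3, 277. ]), array([374.8, 212.1]), 85.9) 0.0604
side deck [275. 238.] 205 (array([600.9, 142.7]), array([48.4, 52.6]), 86.8) 0.0602
side deck [300. 246.] 228 (array([522.6, 147.7]), array([48.6, 53.2]), 85.1) 0.0602
side deck [248. 277.] 289 (array([611.3, 299.9]), array([51.3, 52.8]), 86.8) 0.0601
side deck [274. 286.] 307 (array([532.7, 305.1]), array([51.3, 53.6]), 85.2) 0.0598
side cover [370. 147.] 2163 (array([ 463., -390.]), array([276.2, 186.2]), 86.7) 0.0732
side tall [293. 188.] 51 (array([616.6, -38.5]), array([18.8, 29. ]), 20.2) 0.1028
t 16.5 tcp [ 0.4641 -0.3879  0.2485] yawY 86.2 F [ 0.6 -0.2 -0.6] w 0.995 q [ 1.1   0.34 -0.65  1.69  0.22  1.19  1.9 ]
```

View pics/top2.png

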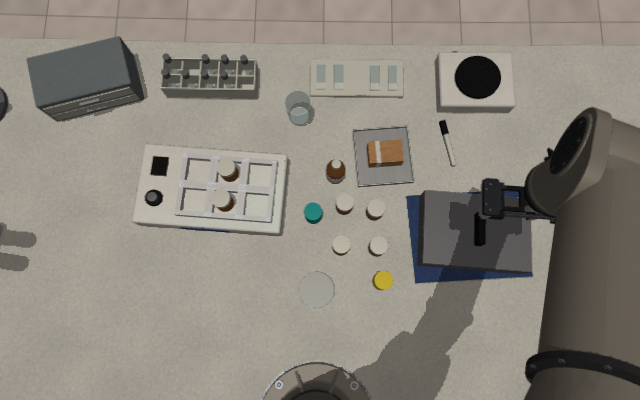

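Cover stands on the mat (472,235). Jars occupy pockets 1 and 4 at (220,198) and (226,170); four pockets are empty, so all four spares are needed.

```bash
python3 plan.py 86.1 0.4247,-0.1518,0.15 0.4247,-0.1518,0.024
```

```text
t 16.5 tcp [ 0.4641 -0.3879  0.2485] yawY 86.2 F [ 0.6 -0.2 -0.6] w 0.995 q [ 1.1   0.34 -0.65  1.69  0.22  1.19  1.9 ]
turn deg -0.1 units [ 0.    -0.     0.001] rows 1 each [ 0.0002 -0.0003  0.0006]
-> [ 0.4247 -0.1518  0.15  ] units [0.138 0.582 0.246] rows 7 each [0.0198 0.0832 0.0352]
-> [ 0.4247 -0.1518  0.024 ] units [0.    0.    0.315] rows 4 each [0.     0.     0.0788]
```

```bash
python3 -m creep '[{"linear":[0.02,0.083,0],"turn":[0,0,0]},{"linear":[0.02,0.083,0],"turn":[0,0,0]},{"linear":[0.02,0.083,0.03],"turn":[0,0,0]},{"linear":[0.02,0.083,0.04],"turn":[0,0,0]},{"linear":[0.02,0.083,0.06],"turn":[0,0,0]}]' -0.4 >/dev/null
python3 -m creep '[{"linear":[0.02,0.083,0.06],"turn":[0,0,0]},{"linear":[0.02,0.06,0.04],"turn":[0,0,0]},{"linear":[0,0,0],"turn":[0,0,0]}]' >/dev/null
python3 plan.py 86.1 0.4247,-0.1518,0.1 0.4247,-0.1518,0.024
```

```text
t 17.2 tcp [ 0.4165 -0.1553  0.1514] yawY 85.9 F [0.6 0.7 0.4] w 0.696 q [ 0.93  0.19 -0.78  2.12  0.17  0.9   1.55]
turn deg 0.2 units [ 0.001 -0.003 -0.002] rows 1 each [ 0.0007 -0.0027 -0.0018]
-> [ 0.4247 -0.1518  0.1   ] units [-0.02   0.01   0.128] rows 2 each [-0.0099  0.0051  0.0642]
-> [ 0.4247 -0.1518  0.024 ] units [0.   0.   0.19] rows 2 each [0.    0.    0.095]
```

```bash
python3 -m creep '[{"linear":[-0.02,0.01,0.06],"turn":[0.001,-0.003,-0.002]},{"linear":[0,0,0.06],"turn":[0,0,0]},{"linear":[0,0,0],"turn":[0,0,0]},{"linear":[0,0,0],"turn":[0,0,0]}]' >/dev/null
python3 plan.py 86.1 0.4247,-0.1518,0.024
```

```text
t 17.5 tcp [ 0.423  -0.1505  0.1013] yawY 86.3 F [ 0.4 -0.3  1.2] w 0.701 q [ 0.87  0.28 -0.76  2.16  0.26  0.8   1.45]
turn deg -0.2 units [-0.    -0.001  0.002] rows 1 each [-0.0001 -0.0014  0.0021]
-> [ 0.4247 -0.1518  0.024 ] units [-0.004 -0.003  0.193] rows 2 each [-0.0022 -0.0015  0.0966]
```

```bash
python3 -m creep '[{"linear":[-0.004,-0.003,0.08],"turn":[0,0,0]},{"linear":[0,0,0.08],"turn":[0,0,0]},{"linear":[0,0,0.03],"turn":[0,0,0]},{"linear":[0,0,0],"turn":[0,0,0]}]' >/dev/null
python3 plan.py 86.1 0.4247,-0.1518,0.024
python3 -m creep '[{"linear":[0,0,0],"turn":[0,0,0]},{"linear":[0,0,0],"turn":[0,0,0]},{"linear":[0,0,0],"turn":[0,0,0]},{"linear":[0,0,0],"turn":[0,0,0]},{"linear":[0,0,0],"turn":[0,0,0]}]' 1
python3 plan.py 86.1
```

```text
t 17.8 tcp [ 0.427  -0.1554  0.0273] yawY 86.1 F [-0.4 -0.2  0. ] w 0.698 q [ 0.79  0.41 -0.68  2.2   0.43  0.66  1.31]
turn deg -0.0 units [-0.002  0.001  0.   ] rows 1 each [-0.0015  0.0006  0.0002]
-> [ 0.4247 -0.1518  0.024 ] units [0.006 0.009 0.008] rows 1 each [0.0064 0.0086 0.0081]
time_s: 18.25
eef_pos: [0.4293, -0.1576, 0.0323]
eef_rot: [0.11, 3.135, -0.009]
ft_force: [-0.3, -0.7, -1.9]
grip_width: 0.486
t 18.2 tcp [ 0.4293 -0.1576  0.0323] yawY 86.0 F [-0.3 -0.7 -1.9] w 0.486 q [ 0.79  0.4  -0.68  2.2   0.42  0.66  1.32]
turn deg 0.1 units [-0.003  0.003 -0.001] rows 1 each [-0.0028  0.0025 -0.001 ]
```

```bash
python3 -m creep '[{"linear":[0,0,-0.05],"turn":[-0.003,0.002,0]},{"linear":[0,0,-0.09],"turn":[0,0,0]},{"linear":[0,0,-0.09],"turn":[0,0,0]},{"linear":[0,0,-0.09],"turn":[0,0,0]},{"linear":[0,0,-0.04],"turn":[0,0,0]}]' >/dev/null
python3 plan.py 86.1 0.5213,0.155,0.2
```

```text
t 18.7 tcp [ 0.4267 -0.1557  0.1808] yawY 86.1 F [ 1.5 -0.1 -1.8] w 0.486 q [ 0.96  0.17 -0.81  2.07  0.14  0.97  1.58]
turn deg -0.0 units [ 0.002 -0.002  0.   ] rows 1 each [ 0.0023 -0.0023  0.0003]
-> [0.5213 0.155  0.2   ] units [-0.183  0.791 -0.048] rows 9 each [-0.0204  0.0879 -0.0053]
```

```bash
python3 -m creep '[{"linear":[-0.02,0.06,-0.01],"turn":[0,0,0]},{"linear":[-0.02,0.088,-0.01],"turn":[0,0,0]},{"linear":[-0.02,0.088,0],"turn":[0,0,0]},{"linear":[-0.02,0.088,0],"turn":[0,0,0]},{"linear":[-0.02,0.088,0],"turn":[0,0,0]}]' >/dev/null
python3 -m creep '[{"linear":[-0.02,0.088,0],"turn":[0,0,0]},{"linear":[-0.02,0.088,0],"turn":[0,0,0]},{"linear":[-0.02,0.07,0],"turn":[0,0,0]},{"linear":[-0.02,0.03,0],"turn":[0,0,0]},{"linear":[0,0,0],"turn":[0,0,0]}]' >/dev/null
python3 plan.py 86.1 0.5213,0.155,0.14
```

```text
t 19.5 tcp [0.5233 0.1226 0.2007] yawY 85.6 F [-0.4 -0.8 -2.1] w 0.486 q [ 0.42  0.33 -0.93  1.88  0.31  1.07  0.86]
turn deg 0.5 units [-0.002  0.006 -0.005] rows 1 each [-0.0016  0.0057 -0.0048]
-> [0.5213 0.155  0.14  ] units [0.011 0.081 0.152] rows 2 each [0.0053 0.0403 0.0759]
```

```bash
python3 -m creep '[{"linear":[0.011,0.07,0.05],"turn":[-0.002,0.006,-0.005]},{"linear":[0,0,0.04],"turn":[0,0,0]},{"linear":[0,0,0],"turn":[0,0,0]},{"linear":[0,0,0],"turn":[0,0,0]}]' >/dev/null
cat > held.py <<'E'
# lid and jar outline of the held jar from the side camera, near the TCP
from meas import *
s=observe();t=np.array(s['eef_pos'])
for n in ('side','top'):
    p,d=snap(n);W=cloud(n,d)
    for c,q,P in comps(W,t[2]+.0,t[2]+.045,(t[0]-.035,t[0]+.035,t[1]-.035,t[1]+.035),10,extra=(p.min(-1)>130)&(p.max(-1).astype(int)-p.min(-1)<60)): print(n,'lid',c,q,P.mean(0).round(4),rect(P),'zmax',np.percentile(P[:,2],95).round(4))
    if n=='side':
        c0=np.array(get_calibration(n)['R'])@t+get_calibration(n)['t'];K=np.array(get_calibration(n)['intrinsics']);u,v=(K@(c0/c0[2]))[:2].astype(int)
        cv2.imwrite('pics/held.png',cv2.resize(p[max(0,v-70):v+70,max(0,u-80):u+80,::-1],None,fx=4,fy=4,interpolation=cv2.INTER_CUBIC))
E
python3 held.py; python3 plan.py 86.1 0.5213,0.155,0.14
```

```text
t 19.9 tcp [0.5218 0.1507 0.1658] yawY 86.1 F [ 0.1 -0.4 -0.6] w 0.486 q [ 0.35  0.39 -0.91  1.9   0.36  1.02  0.78]
turn deg -0.0 units [0.    0.001 0.   ] rows 1 each [0.0001 0.0008 0.0003]
-> [0.5213 0.155  0.14  ] units [0.002 0.011 0.064] rows 1 each [0.0019 0.0106 0.0644]
```

View pics/held.png

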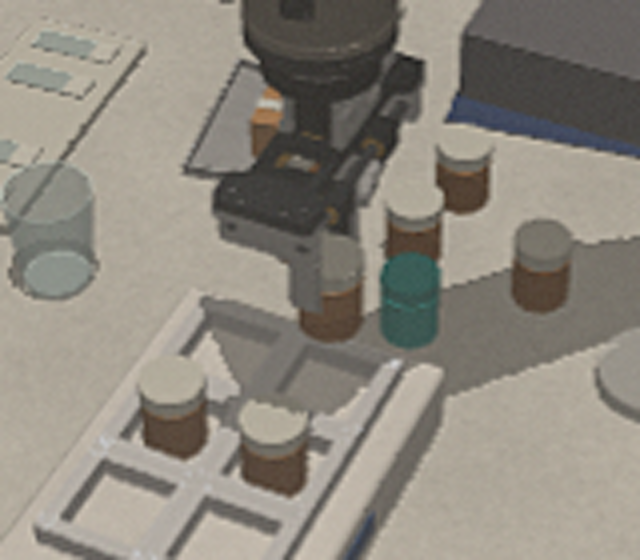

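```bash
python3 - <<'E'
from h import *
c=get_calibration('side');K=np.array(c['intrinsics']);R=np.array(c['R']);t=np.array(c['t']);D=np.array(c['dist'])
pr=lambda X: cv2.projectPoints(np.array(X,float).reshape(-1,3),cv2.Rodrigues(R)[0],t,K,D)[0][:,0]
T=np.array(observe()['eef_pos']);c0=R@T+t;u,v=(K@(c0/c0[2]))[:2].astype(int)
a=np.linspace(0,6.28,60)
for dx in (0,-.003,-.006,-.009):
  X=[[T[0]+dx+.023*np.cos(b),T[1]+.023*np.sin(b),T[2]+z] for b in a for z in (-.028,.032)]
  q=(pr(X)-[u-80,v-70])*4; print(dx,'cols',q[:,0].min().round(),q[:,0].max().round(),'rows',q[:,1].min().round(),q[:,1].max().round())
# check with jar in pocket 1
X=[[.5246+.023*np.cos(b),.2327+.023*np.sin(b),z] for b in a for z in (.06,.12)];q=(pr(X)-[u-80,v-70])*4;print('cell1',q.min(0).round(),q.max(0).round())
E
```

```text
0 cols 288.0 358.0 rows 224.0 336.0
-0.003 cols 292.0 362.0 rows 225.0 337.0
-0.006 cols 296.0 366.0 rows 226.0 338.0
-0.009 cols 301.0 370.0 rows 227.0 339.0
cell1 [240. 386.] [311. 497.]
```

```bash
python3 -m creep '[{"linear":[-0.004,0.011,0.04],"turn":[0,0,0]},{"linear":[0,0,0.02],"turn":[0,0,0]},{"linear":[0,0,0],"turn":[0,0,0]},{"linear":[0,0,0],"turn":[0,0,0]}]' >/dev/null
python3 plan.py 86.1 0.5238,0.155,0.115
```

```text
t 20.3 tcp [0.5255 0.1519 0.1446] yawY 85.9 F [-0.1  0.  -0.8] w 0.488 q [ 0.33  0.41 -0.9   1.92  0.39  0.99  0.75]
turn deg 0.2 units [-0.     0.003 -0.002] rows 1 each [-0.0004  0.0031 -0.0021]
-> [0.5238 0.155  0.115 ] units [0.005 0.007 0.074] rows 1 each [0.0048 0.0075 0.074 ]
```

```bash
python3 -m creep '[{"linear":[0.005,0.007,0.04],"turn":[0,0.003,-0.002]},{"linear":[0,0,0],"turn":[0,0,0]},{"linear":[0,0,0],"turn":[0,0,0]}]' >/dev/null
python3 plan.py 86.1 0.5238,0.155,0.09
```

```text
t 20.5 tcp [0.5245 0.154  0.129 ] yawY 86.0 F [ 0.4  0.9 -0.6] w 0.492 q [ 0.31  0.44 -0.88  1.93  0.41  0.97  0.73]
turn deg 0.1 units [-0.     0.001 -0.001] rows 1 each [-0.0005  0.0008 -0.0008]
-> [0.5238 0.155  0.09  ] units [0.002 0.002 0.097] rows 1 each [0.0019 0.0024 0.0974]
```

```bash
python3 -m creep '[{"linear":[0.001,0.002,0.04],"turn":[0,0,0]},{"linear":[0,0,0.03],"turn":[0,0,0]},{"linear":[0,0,0.015],"turn":[0,0,0]},{"linear":[0,0,0],"turn":[0,0,0]}]' >/dev/null
python3 plan.py 86.1 0.5238,0.155,0.09
```

```text
t 20.9 tcp [0.5247 0.1548 0.0941] yawY 86.0 F [-0.7  0.1 -2.3] w 0.488 q [ 0.28  0.48 -0.85  1.96  0.46  0.91  0.69]
turn deg 0.1 units [-0.     0.001 -0.001] rows 1 each [-0.0004  0.0012 -0.0008]
-> [0.5238 0.155  0.09  ] units [0.002 0.    0.01 ] rows 1 each [0.0022 0.0003 0.0104]
```

```bash
python3 -m creep '[{"linear":[0.002,0,0.01],"turn":[0,0,0]},{"linear":[0,0,0],"turn":[0,0,0]}]';python3 -m creep '[{"linear":[0,0,0.01],"turn":[0,0,0]},{"linear":[0,0,0],"turn":[0,0,0]}]'; python3 -m creep '[{"linear":[0,0,0.004],"turn":[0,0,0]},{"linear":[0,0,0],"turn":[0,0,0]}]'
```

```text
time_s: 21.02
eef_pos: [0.5241, 0.1554, 0.0903]
eef_rot: [0.109, 3.137, -0.0]
ft_force: [-0.5, -0.6, -0.8]
grip_width: 0.484
time_s: 21.18
eef_pos: [0.5259, 0.1561, 0.0885]
eef_rot: [0.109, 3.133, 0.0]
ft_force: [-0.4, 0.4, -1.1]
grip_width: 0.484
time_s: 21.35
eef_pos: [0.5266, 0.1562, 0.0878]
eef_rot: [0.109, 3.132, 0.0]
ft_force: [0.3, 0.3, -2.7]
grip_width: 0.487
```

```bash
python3 -m creep '[{"linear":[0.003,0,0.012],"turn":[0,0,0]},{"linear":[0,0,0],"turn":[0,0,0]}]';python3 -m creep '[{"linear":[0,0,0.01],"turn":[0,0,0]},{"linear":[0,0,0],"turn":[0,0,0]}]'
```

```text
time_s: 21.52
eef_pos: [0.5278, 0.1562, 0.0853]
eef_rot: [0.11, 3.127, -0.001]
ft_force: [-0.4, 0.5, -2.2]
grip_width: 0.486
time_s: 21.68
eef_pos: [0.5297, 0.1562, 0.0831]
eef_rot: [0.111, 3.123, -0.001]
ft_force: [-0.2, 0.6, -2.7]
grip_width: 0.483
```

```bash
python3 plan.py 86.1 0.5235,0.155,0.086
```

```text
t 21.7 tcp [0.5297 0.1562 0.0831] yawY 85.9 F [-0.2  0.6 -2.7] w 0.483 q [ 0.26  0.49 -0.84  1.96  0.49  0.88  0.66]
turn deg 0.2 units [-0.     0.008 -0.001] rows 1 each [-0.0001  0.0084 -0.0014]
-> [0.5235 0.155  0.086 ] units [ 0.015 -0.004 -0.007] rows 1 each [ 0.0152 -0.0041 -0.0073]
```

```bash
python3 -m creep '[{"linear":[0.016,-0.003,0],"turn":[0,0.009,-0.001]},{"linear":[0,0,0],"turn":[0,0,0]}]'; python3 plan.py 86.1 0.5235,0.155,0.084
```

```text
time_s: 21.85
eef_pos: [0.5224, 0.1554, 0.0828]
eef_rot: [-0.107, -3.137, 0.0]
ft_force: [-1.5, 0.0, 4.0]
grip_width: 0.483
t 21.9 tcp [0.5224 0.1554 0.0828] yawY 86.1 F [-1.5  0.   4. ] w 0.483 q [ 0.27  0.5  -0.85  1.97  0.47  0.89  0.68]
turn deg 0.0 units [-0.    -0.001 -0.   ] rows 1 each [-0.0002 -0.0015 -0.0002]
-> [0.5235 0.155  0.084 ] units [-0.003 -0.001 -0.003] rows 1 each [-0.0028 -0.0009 -0.0029]
```

```bash
python3 -m creep '[{"linear":[-0.002,0,0],"turn":[0,0,0]},{"linear":[0,0,0],"turn":[0,0,0]},{"linear":[0,0,0],"turn":[0,0,0]},{"linear":[0,0,0],"turn":[0,0,0]},{"linear":[0,0,0],"turn":[0,0,0]}]' -0.4
python3 -m creep '[{"linear":[0,0,-0.05],"turn":[0,0,0]},{"linear":[0,0,-0.09],"turn":[0,0,0]},{"linear":[0,0,-0.09],"turn":[0,0,0]},{"linear":[0,0,-0.05],"turn":[0,0,0]},{"linear":[0,0,0],"turn":[0,0,0]}]'
python3 look.py 3 | egrep 'jars|tall'; python3 plan.py 86.1 0.4251,-0.0591,0.19 0.4251,-0.0591,0.1
```

```text
time_s: 22.27
eef_pos: [0.5227, 0.1551, 0.082]
eef_rot: [-0.108, -3.135, 0.0]
ft_force: [-0.4, 0.8, 0.4]
grip_width: 0.699
time_s: 22.68
eef_pos: [0.5215, 0.1553, 0.1966]
eef_rot: [-0.105, -3.13, 0.0]
ft_force: [0.7, 0.3, -0.1]
grip_width: 0.703
top jars [336. 172.] 137 (array([616.8, -43.2]), array([46. , 48.9]), 3.8) 0.0685
top jars [345. 201.] 240 (array([535.1, -69.2]), array([45.6, 40.3]), 44.3) 0.0609
top jars [376. 208.] 261 (array([ 518.6, -147.2]), array([42.8, 45. ]), 44.6) 0.0612
top jars [422. 249.] 75 (array([ 417.6, -258.8]), array([ 4.3, 75. ]), 85.8) 0.064
top pocketjars [216. 201.] 109 (array([515.7, 244.9]), array([40.6, 17.7]), 40.3) 0.1213
top tall [336. 164.] 83 (array([618. , -43.3]), array([22.4, 22.3]), 72.4) 0.1057
side jars [373. 171.] 129 (array([ 424.2, -254.3]), array([13.3, 93.8]), 88.3) 0.0627
side jars [334. 186.] 131 (array([ 517.1, -143.1]), array([43.7, 53.8]), 6.6) 0.059
side jars [389. 196.] 124 (array([ 338.8, -158.4]), array([39. , 50.3]), 15.1) 0.059
side jars [322. 201.] 140 (array([531.1, -62.4]), array([40.9, 49.3]), 20.2) 0.0591
side jars [354. 210.] 149 (array([423. , -55.3]), array([43.2, 52.5]), 19.2) 0.0592
side jars [320. 219.] 155 (array([505.7,  17. ]), array([45.3, 45.4]), 55.3) 0.0594
side pocketjars [301. 236.] 201 (array([512.6, 157.8]), array([46.6, 47.3]), 49.5) 0.1187
side pocketjars [261. 246.] 207 (array([600.8, 229. ]), array([43. , 48.2]), 25.3) 0.1185
side pocketjars [286. 256.] 221 (array([524.7, 237.5]), array([42.6, 50.7]), 21.6) 0.1192
t 22.8 tcp [0.5205 0.1545 0.1935] yawY 86.2 F [ 0.2 -0.7 -1. ] w 0.702 q [ 0.36  0.36 -0.93  1.86  0.32  1.09  0.81]
turn deg -0.1 units [-0.001 -0.006  0.   ] rows 1 each [-0.0007 -0.0063  0.0005]
-> [ 0.4251 -0.0591  0.19  ] units [ 0.202 -0.549  0.009] rows 6 each [ 0.0336 -0.0915  0.0015]
-> [ 0.4251 -0.0591  0.1   ] units [0.    0.    0.225] rows 3 each [0.    0.    0.075]
```

```bash
python3 -m creep '[{"linear":[0.033,-0.07,0],"turn":[0,-0.006,0]},{"linear":[0.033,-0.09,0],"turn":[0,0,0]},{"linear":[0.033,-0.09,0],"turn":[0,0,0]},{"linear":[0.033,-0.09,0],"turn":[0,0,0]},{"linear":[0.033,-0.09,0],"turn":[0,0,0]}]' >/dev/null
python3 -m creep '[{"linear":[0.033,-0.08,0],"turn":[0,0,0]},{"linear":[0,-0.02,0.02],"turn":[0,0,0]},{"linear":[0,0,0.06],"turn":[0,0,0]},{"linear":[0,0,0],"turn":[0,0,0]}]' >/dev/null
python3 plan.py 86.1 0.4251,-0.0591,0.1
```

```text
t 23.5 tcp [ 0.4156 -0.0608  0.1495] yawY 86.1 F [-0.4 -0.1 -0.8] w 0.701 q [ 0.84  0.17 -0.9   2.16  0.16  0.9   1.34]
turn deg -0.0 units [ 0.001 -0.007  0.   ] rows 1 each [ 0.0008 -0.0068  0.    ]
-> [ 0.4251 -0.0591  0.1   ] units [-0.023  0.006  0.124] rows 2 each [-0.0117  0.0029  0.0619]
```

```bash
python3 -m creep '[{"linear":[-0.023,0.006,0.06],"turn":[0,-0.007,0]},{"linear":[0,0,0.08],"turn":[0,0,0]},{"linear":[0,0,0.08],"turn":[0,0,0]},{"linear":[0,0,0.03],"turn":[0,0,0]},{"linear":[0,0,0],"turn":[0,0,0]}]' >/dev/null
python3 plan.py 86.1 0.4251,-0.0591,0.026
```

```text
t 23.9 tcp [ 0.4247 -0.0565  0.0448] yawY 86.2 F [-0.3  0.  -0.2] w 0.702 q [ 0.69  0.37 -0.8   2.24  0.41  0.69  1.1 ]
turn deg -0.1 units [ 0.002 -0.001  0.001] rows 1 each [ 0.002  -0.0012  0.0011]
-> [ 0.4251 -0.0591  0.026 ] units [-0.001 -0.006  0.047] rows 1 each [-0.0015 -0.0063  0.047 ]
```

```bash
python3 -m creep '[{"linear":[-0.001,-0.006,0.04],"turn":[0.002,0,0]},{"linear":[0,0,0.015],"turn":[0,0,0]},{"linear":[0,0,0],"turn":[0,0,0]}]' >/dev/null
python3 plan.py 86.1 0.4241,-0.0591,0.024
```

```text
t 24.2 tcp [ 0.4252 -0.0569  0.0228] yawY 86.4 F [ 0.7 -0.4  0.3] w 0.700 q [ 0.65  0.41 -0.77  2.25  0.47  0.65  1.05]
turn deg -0.3 units [ 0.001 -0.002  0.003] rows 1 each [ 0.0007 -0.0025  0.0028]
-> [ 0.4241 -0.0591  0.024 ] units [ 0.002 -0.006 -0.003] rows 1 each [ 0.0023 -0.0058 -0.0031]
```

```bash
python3 -m creep '[{"linear":[0.002,-0.006,0],"turn":[0,-0.002,0.003]},{"linear":[0,0,0],"turn":[0,0,0]},{"linear":[0,0,0],"turn":[0,0,0]}]' 1
python3 -m creep '[{"linear":[0,0,0],"turn":[0,0,0]},{"linear":[0,0,0],"turn":[0,0,0]}]' 1
python3 -m creep '[{"linear":[0,0,-0.04],"turn":[0,0,0]},{"linear":[0,0,-0.09],"turn":[0,0,0]},{"linear":[0,0,-0.09],"turn":[0,0,0]},{"linear":[0,0,-0.09],"turn":[0,0,0]},{"linear":[0,0,-0.06],"turn":[0,0,0]}]'
python3 plan.py 86.1 0.53,0.3105,0.2
```

```text
time_s: 24.45
eef_pos: [0.4253, -0.0589, 0.0251]
eef_rot: [0.107, 3.139, 0.002]
ft_force: [-1.5, 0.0, 0.4]
grip_width: 0.525
time_s: 24.62
eef_pos: [0.426, -0.0594, 0.0264]
eef_rot: [0.108, 3.137, 0.0]
ft_force: [-0.1, 0.6, -0.9]
grip_width: 0.485
time_s: 25.03
eef_pos: [0.4218, -0.0575, 0.1764]
eef_rot: [-0.103, -3.133, -0.008]
ft_force: [2.0, -1.0, -0.3]
grip_width: 0.482
t 25.0 tcp [ 0.4218 -0.0575  0.1764] yawY 86.2 F [ 2.  -1.  -0.3] w 0.482 q [ 0.88  0.13 -0.94  2.12  0.12  0.95  1.38]
turn deg -0.1 units [ 0.003 -0.003  0.001] rows 1 each [ 0.0026 -0.0035  0.0011]
-> [0.53   0.3105 0.2   ] units [-0.207  0.936 -0.059] rows 10 each [-0.0207  0.0936 -0.0059]
```

```bash
python3 -m creep '[{"linear":[-0.02,0.07,-0.03],"turn":[0.003,-0.003,0]},{"linear":[-0.02,0.09,-0.02],"turn":[0,0,0]},{"linear":[-0.02,0.09,0],"turn":[0,0,0]},{"linear":[-0.02,0.09,0],"turn":[0,0,0]},{"linear":[-0.02,0.09,0],"turn":[0,0,0]}]' >/dev/null
python3 -m creep '[{"linear":[-0.02,0.09,0],"turn":[0,0,0]},{"linear":[-0.02,0.09,0],"turn":[0,0,0]},{"linear":[-0.02,0.09,0],"turn":[0,0,0]},{"linear":[-0.02,0.09,0],"turn":[0,0,0]},{"linear":[-0.02,0.07,0],"turn":[0,0,0]}]' >/dev/null
python3 -m creep '[{"linear":[0,0.03,0],"turn":[0,0,0]},{"linear":[0,0,0],"turn":[0,0,0]}]' >/dev/null
python3 plan.py 86.1 0.532,0.3105,0.14
```

```text
t 26.0 tcp [0.5335 0.3034 0.2038] yawY 85.3 F [-0.7  0.3 -1.7] w 0.482 q [ 0.09  0.49 -0.96  1.71  0.44  1.17  0.49]
turn deg 0.8 units [-0.004  0.006 -0.007] rows 1 each [-0.0042  0.0057 -0.0068]
-> [0.532  0.3105 0.14  ] units [0.005 0.017 0.16 ] rows 2 each [0.0025 0.0087 0.0798]
```

```bash
python3 -m creep '[{"linear":[0.004,0.016,0.06],"turn":[-0.004,0.006,-0.007]},{"linear":[0,0,0.06],"turn":[0,0,0]},{"linear":[0,0,0],"turn":[0,0,0]},{"linear":[0,0,0],"turn":[0,0,0]}]' >/dev/null
python3 plan.py 86.1 0.532,0.3105,0.115
python3 - <<'E'
from h import *
p,d=snap('side')
c=get_calibration('side');K=np.array(c['intrinsics']);R=np.array(c['R']);t=np.array(c['t']);D=np.array(c['dist'])
pr=lambda X: cv2.projectPoints(np.array(X,float).reshape(-1,3),cv2.Rodrigues(R)[0],t,K,D)[0][:,0]
T=np.array(observe()['eef_pos']);u,v=pr(T)[0].astype(int)
a=np.linspace(0,6.28,60)
im=cv2.resize(p[v-50:v+50,u-60:u+60,::-1],None,fx=6,fy=6,interpolation=cv2.INTER_CUBIC)
def dr(x,y,z,col):
    for zz in (z,z+.06):
        q=(pr([[x+.023*np.cos(b),y+.023*np.sin(b),zz] for b in a])-[u-60,v-50])*6; cv2.polylines(im,[q.astype(int)],True,col,1)
dr(T[0],T[1],T[2]-.026,(0,255,0)); dr(T[0]-.006,T[1],T[2]-.026,(0,0,255)); dr(.5246,.2327,.06,(0,255,0)); dr(.6024,.2273,.06,(0,255,0)); dr(.5193,.1549,.06,(0,255,0))
cv2.imwrite('pics/held2.png',im)
E
```

```text
t 26.4 tcp [0.5324 0.3095 0.1558] yawY 86.2 F [ 0.2  0.3 -0.9] w 0.481 q [ 0.06  0.54 -0.94  1.75  0.49  1.1   0.47]
turn deg -0.1 units [ 0.    -0.     0.001] rows 1 each [ 0.0001 -0.0002  0.0012]
-> [0.532  0.3105 0.115 ] units [0.001 0.002 0.102] rows 2 each [0.0006 0.0012 0.051 ]
```

View pics/held2.png

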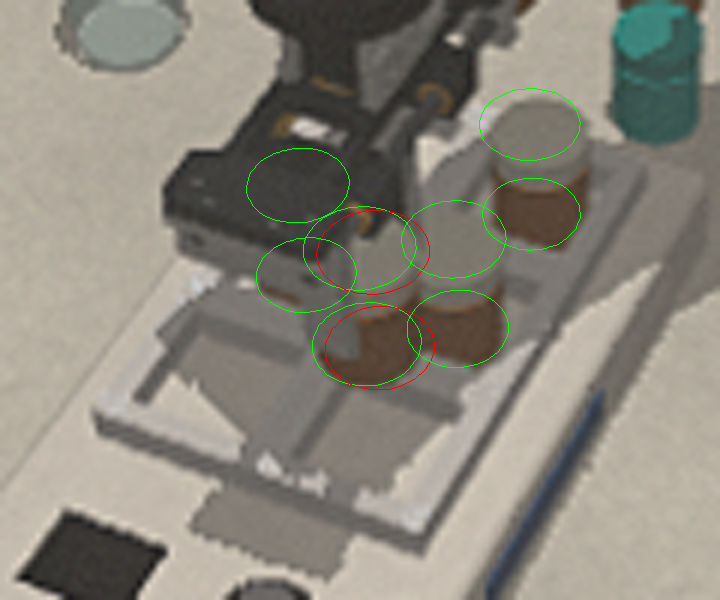

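```bash
python3 -m creep '[{"linear":[0.001,0.002,0.05],"turn":[0,0,0]},{"linear":[0,0,0.03],"turn":[0,0,0]},{"linear":[0,0,0],"turn":[0,0,0]},{"linear":[0,0,0],"turn":[0,0,0]}]' >/dev/null
python3 plan.py 86.1 0.5315,0.3105,0.09
```

```text
t 26.8 tcp [0.5344 0.3082 0.1278] yawY 86.0 F [ 0.4  0.2 -1.1] w 0.484 q [ 0.05  0.57 -0.92  1.77  0.52  1.06  0.44]
turn deg 0.1 units [ 0.     0.002 -0.001] rows 1 each [ 0.0004  0.0023 -0.0009]
-> [0.5315 0.3105 0.09  ] units [0.008 0.005 0.094] rows 1 each [0.0077 0.0052 0.0944]
```

```bash
python3 -m creep '[{"linear":[0.008,0.006,0.04],"turn":[0,0.002,0]},{"linear":[0.002,0.002,0.03],"turn":[0,0.001,0]},{"linear":[0.002,0,0.02],"turn":[0,0.001,0]},{"linear":[0,0,0],"turn":[0,0,0]}]'
python3 plan.py 86.1 0.5315,0.3105,0.086
```

```text
time_s: 27.08
eef_pos: [0.5309, 0.312, 0.0914]
eef_rot: [-0.112, -3.139, -0.003]
ft_force: [-0.7, 0.6, -1.0]
grip_width: 0.486
t 27.1 tcp [0.5309 0.312  0.0914] yawY 85.9 F [-0.7  0.6 -1. ] w 0.486 q [ 0.02  0.61 -0.89  1.8   0.56  1.    0.41]
turn deg 0.2 units [ 0.001 -0.    -0.002] rows 1 each [ 0.0009 -0.0005 -0.0016]
-> [0.5315 0.3105 0.086 ] units [-0.002 -0.004  0.013] rows 1 each [-0.0016 -0.0037  0.0134]
```

```bash
python3 -m creep '[{"linear":[0,-0.003,0.014],"turn":[0.001,0,-0.001]},{"linear":[0,0,0],"turn":[0,0,0]}]'; python3 -m creep '[{"linear":[0.002,0,0.012],"turn":[0,0.001,0]},{"linear":[0,0,0],"turn":[0,0,0]}]'; python3 plan.py 86.1 0.5315,0.3105,0.085
```

```text
time_s: 27.25
eef_pos: [0.5308, 0.3114, 0.0852]
eef_rot: [-0.107, -3.139, -0.001]
ft_force: [-0.1, -0.2, -1.9]
grip_width: 0.486
time_s: 27.42
eef_pos: [0.5317, 0.3119, 0.0825]
eef_rot: [0.108, 3.139, 0.001]
ft_force: [-0.4, 0.3, -1.5]
grip_width: 0.488
t 27.4 tcp [0.5317 0.3119 0.0825] yawY 86.1 F [-0.4  0.3 -1.5] w 0.488 q [ 0.02  0.62 -0.88  1.81  0.57  0.99  0.4 ]
turn deg 0.0 units [ 0.  0. -0.] rows 1 each [ 0.0003  0.0002 -0.0003]
-> [0.5315 0.3105 0.085 ] units [ 0.    -0.004 -0.006] rows 1 each [ 0.0004 -0.0036 -0.0062]
```

```bash
python3 -m creep '[{"linear":[0,-0.003,0.008],"turn":[0,0,0]},{"linear":[0,0,0],"turn":[0,0,0]}]'
python3 -m creep '[{"linear":[0,0,0],"turn":[0,0,0]},{"linear":[0,0,0],"turn":[0,0,0]},{"linear":[0,0,0],"turn":[0,0,0]},{"linear":[0,0,0],"turn":[0,0,0]}]' -0.4
python3 -m creep '[{"linear":[0,0,-0.05],"turn":[0,0,0]},{"linear":[0,0,-0.09],"turn":[0,0,0]},{"linear":[0,0,-0.09],"turn":[0,0,0]},{"linear":[0,0,-0.05],"turn":[0,0,0]},{"linear":[0,0,0],"turn":[0,0,0]}]'
python3 look.py 4 | egrep 'jars|tall'; python3 plan.py 86.1 0.533,-0.0665,0.19 
```

```text
time_s: 27.58
eef_pos: [0.5328, 0.3121, 0.0813]
eef_rot: [0.107, 3.136, 0.004]
ft_force: [-0.6, 0.3, -1.3]
grip_width: 0.487
time_s: 27.92
eef_pos: [0.533, 0.312, 0.0813]
eef_rot: [0.107, 3.136, 0.004]
ft_force: [0.5, -0.3, -0.5]
grip_width: 0.693
time_s: 28.33
eef_pos: [0.5307, 0.3108, 0.195]
eef_rot: [-0.106, -3.138, -0.001]
ft_force: [0.7, 0.2, 0.4]
grip_width: 0.701
top jars [335. 172.] 141 (array([616.7, -43.3]), array([45.7, 48.9]), 2.4) 0.0684
top jars [345. 202.] 260 (array([532.6, -67.4]), array([44. , 44.8]), 73.2) 0.061
top jars [376. 214.] 86 (array([ 501.9, -144.5]), array([42.4, 16.2]), 88.9) 0.0613
top tall [336. 164.] 85 (array([618.2, -43.8]), array([22.4, 22.7]), 35.4) 0.1055
side jars [370. 170.] 149 (array([ 438.4, -254.3]), array([ 11.3, 122.8]), 89.9) 0.0629
side jars [343. 189.] 133 (array([ 487.4, -140.3]), array([49.8, 46.1]), 74.8) 0.059
side jars [389. 196.] 127 (array([ 338. , -155.2]), array([38.5, 47.3]), 14.8) 0.059
side jars [322. 200.] 137 (array([530. , -62.9]), array([47.9, 45.6]), 79.2) 0.0588
side jars [320. 219.] 158 (array([505. ,  15.8]), array([47.8, 42.9]), 83.0) 0.0589
side pocketjars [301. 236.] 204 (array([514.1, 157.4]), array([46.6, 46.6]), 78.6) 0.1187
side pocketjars [286. 256.] 220 (array([524.8, 237.2]), array([42.6, 49.4]), 22.1) 0.119
side pocketjars [272. 276.] 245 (array([530.1, 314.3]), array([45.9, 47.8]), 74.5) 0.1184
side tall [293. 188.] 45 (array([619.7, -38.3]), array([19. , 27.9]), 66.0) 0.1036
t 28.4 tcp [0.53   0.3098 0.1917] yawY 86.1 F [ 0.2 -0.1 -0.4] w 0.700 q [ 0.08  0.51 -0.96  1.71  0.45  1.16  0.5 ]
turn deg -0.0 units [-0.001 -0.002  0.   ] rows 1 each [-0.0008 -0.0023  0.0003]
-> [ 0.533  -0.0665  0.19  ] units [-0.071 -0.938  0.004] rows 10 each [-0.0071 -0.0938  0.0004]
```

```bash
python3 -m creep '[{"linear":[-0.007,-0.07,0],"turn":[-0.001,-0.002,0]},{"linear":[-0.007,-0.09,0],"turn":[0,0,0]},{"linear":[-0.007,-0.09,0],"turn":[0,0,0]},{"linear":[-0.007,-0.09,0],"turn":[0,0,0]},{"linear":[-0.007,-0.09,0],"turn":[0,0,0]}]' >/dev/null
python3 -m creep '[{"linear":[-0.007,-0.09,0],"turn":[0,0,0]},{"linear":[-0.007,-0.09,0],"turn":[0,0,0]},{"linear":[-0.007,-0.09,0],"turn":[0,0,0]},{"linear":[-0.007,-0.09,0],"turn":[0,0,0]},{"linear":[-0.007,-0.07,0],"turn":[0,0,0]}]' >/dev/null
python3 -m creep '[{"linear":[0,-0.06,0.02],"turn":[0,0,0]},{"linear":[0,0,0],"turn":[0,0,0]},{"linear":[0,0,0],"turn":[0,0,0]}]' >/dev/null
python3 plan.py 86.1 0.5325,-0.067,0.1
```

```text
t 29.5 tcp [ 0.5222 -0.0791  0.1629] yawY 86.2 F [-0.   0.3 -0.3] w 0.702 q [ 0.81  0.39 -0.95  1.91  0.36  1.05  1.2 ]
turn deg -0.1 units [ 0.001 -0.013  0.001] rows 1 each [ 0.0008 -0.0127  0.001 ]
-> [ 0.5325 -0.067   0.1   ] units [-0.024  0.032  0.157] rows 2 each [-0.0118  0.016   0.0787]
```

```bash
python3 -m creep '[{"linear":[-0.024,0.032,0.06],"turn":[0,-0.013,0]},{"linear":[0,0,0.08],"turn":[0,0,0]},{"linear":[0,0,0],"turn":[0,0,0]},{"linear":[0,0,0],"turn":[0,0,0]}]' >/dev/null
python3 plan.py 86.1 0.5325,-0.067,0.026
```

```text
t 29.9 tcp [ 0.531  -0.0648  0.103 ] yawY 86.2 F [-0.2  0.2  0.1] w 0.703 q [ 0.73  0.47 -0.9   1.97  0.45  0.92  1.1 ]
turn deg -0.1 units [ 0.002 -0.001  0.001] rows 1 each [ 0.0016 -0.0008  0.0011]
-> [ 0.5325 -0.067   0.026 ] units [-0.004 -0.005  0.193] rows 2 each [-0.0021 -0.0026  0.0963]
```

```bash
python3 -m creep '[{"linear":[-0.003,-0.004,0.08],"turn":[0.001,0,0]},{"linear":[0,0,0.07],"turn":[0,0,0]},{"linear":[0,0,0.03],"turn":[0,0,0]},{"linear":[0,0,0],"turn":[0,0,0]}]' >/dev/null
python3 plan.py 86.1 0.5325,-0.067,0.024
```

```text
t 30.2 tcp [ 0.5343 -0.0641  0.0332] yawY 86.4 F [ 0.2  1.  -0.2] w 0.699 q [ 0.66  0.56 -0.82  2.01  0.57  0.81  1.01]
turn deg -0.3 units [0.001 0.001 0.003] rows 1 each [0.0005 0.0007 0.0026]
-> [ 0.5325 -0.067   0.024 ] units [ 0.004 -0.008  0.023] rows 1 each [ 0.0041 -0.0076  0.0231]
```

```bash
python3 -m creep '[{"linear":[0.004,-0.008,0.022],"turn":[0,0,0.002]},{"linear":[0,0,0.002],"turn":[0,0,0]},{"linear":[0,0,0],"turn":[0,0,0]}]' 
python3 -m creep '[{"linear":[0,0,0],"turn":[0,0,0]},{"linear":[0,0,0],"turn":[0,0,0]},{"linear":[0,0,0],"turn":[0,0,0]},{"linear":[0,0,0],"turn":[0,0,0]},{"linear":[0,0,0],"turn":[0,0,0]}]' 1
python3 -m creep '[{"linear":[0,0,-0.04],"turn":[0,0,0]},{"linear":[0,0,-0.09],"turn":[0,0,0]},{"linear":[0,0,-0.09],"turn":[0,0,0]},{"linear":[0,0,-0.09],"turn":[0,0,0]},{"linear":[0,0,-0.06],"turn":[0,0,0]}]'
python3 plan.py 86.1 0.599,0.1495,0.2
```

```text
time_s: 30.43
eef_pos: [0.5341, -0.0668, 0.0262]
eef_rot: [0.104, 3.136, 0.001]
ft_force: [0.0, 0.0, -0.7]
grip_width: 0.698
time_s: 30.85
eef_pos: [0.5359, -0.0676, 0.0296]
eef_rot: [0.106, 3.132, -0.001]
ft_force: [-0.1, -0.1, -0.3]
grip_width: 0.489
time_s: 31.27
eef_pos: [0.5307, -0.0663, 0.1779]
eef_rot: [-0.102, -3.137, -0.005]
ft_force: [0.3, -0.6, -0.5]
grip_width: 0.485
t 31.3 tcp [ 0.5307 -0.0663  0.1779] yawY 86.3 F [ 0.3 -0.6 -0.5] w 0.485 q [ 0.8   0.37 -0.97  1.9   0.35  1.05  1.19]
turn deg -0.2 units [ 0.001 -0.002  0.001] rows 1 each [ 0.0014 -0.0016  0.0015]
-> [0.599  0.1495 0.2   ] units [-0.134  0.55  -0.055] rows 6 each [-0.0223  0.0916 -0.0092]
```

```bash
python3 -m creep '[{"linear":[-0.022,0.07,-0.03],"turn":[0,-0.002,0]},{"linear":[-0.022,0.09,-0.02],"turn":[0,0,0]},{"linear":[-0.022,0.09,0],"turn":[0,0,0]},{"linear":[-0.022,0.09,0],"turn":[0,0,0]},{"linear":[-0.022,0.09,0],"turn":[0,0,0]}]' >/dev/null
python3 -m creep '[{"linear":[-0.022,0.09,0],"turn":[0,0,0]},{"linear":[0,0.03,0],"turn":[0,0,0]},{"linear":[0,0,0],"turn":[0,0,0]},{"linear":[0,0,0],"turn":[0,0,0]}]' >/dev/null
python3 plan.py 86.1 0.599,0.1495,0.14
```

```text
t 32.0 tcp [0.6031 0.156  0.2065] yawY 85.8 F [ 0.1  0.3 -1.3] w 0.485 q [ 0.35  0.49 -0.95  1.69  0.44  1.18  0.78]
turn deg 0.3 units [ 0.     0.005 -0.003] rows 1 each [ 0.0001  0.0049 -0.003 ]
-> [0.599  0.1495 0.14  ] units [ 0.009 -0.017  0.166] rows 2 each [ 0.0046 -0.0085  0.0831]
```

```bash
python3 -m creep '[{"linear":[0.009,-0.016,0.06],"turn":[0,0.005,-0.003]},{"linear":[0,0,0.08],"turn":[0,0,0]},{"linear":[0,0,0.04],"turn":[0,0,0]},{"linear":[0,0,0],"turn":[0,0,0]},{"linear":[0,0,0],"turn":[0,0,0]}]' >/dev/null
python3 plan.py 86.1 0.599,0.1495,0.095
```

```text
t 32.4 tcp [0.5995 0.1435 0.1332] yawY 85.9 F [ 0.4  0.4 -0.2] w 0.484 q [ 0.33  0.56 -0.91  1.77  0.5   1.06  0.74]
turn deg 0.2 units [-0.001  0.001 -0.002] rows 1 each [-0.001   0.0006 -0.0021]
-> [0.599  0.1495 0.095 ] units [0.002 0.015 0.095] rows 1 each [0.0023 0.0149 0.0954]
```

```bash
python3 -m creep '[{"linear":[0.001,0.015,0.01],"turn":[-0.001,0,-0.002]},{"linear":[0,0,0.03],"turn":[0,0,0]},{"linear":[0.001,0,0.02],"turn":[0,0,0]},{"linear":[0,0,0],"turn":[0,0,0]}]' >/dev/null
python3 plan.py 86.1 0.599,0.1495,0.09
```

```text
t 32.8 tcp [0.6009 0.148  0.1104] yawY 85.9 F [ 0.7  0.4 -0.9] w 0.485 q [ 0.31  0.59 -0.89  1.78  0.53  1.03  0.72]
turn deg 0.2 units [ 0.     0.003 -0.002] rows 1 each [ 0.0001  0.0025 -0.0016]
-> [0.599  0.1495 0.09  ] units [0.005 0.003 0.051] rows 1 each [0.0049 0.0033 0.051 ]
```

```bash
python3 -m creep '[{"linear":[0.005,0.003,0.03],"turn":[0,0.003,-0.002]},{"linear":[0.001,0,0.025],"turn":[0,0.001,0]},{"linear":[0,0,0.008],"turn":[0,0.001,0]},{"linear":[0,0,0],"turn":[0,0,0]}]'
python3 -m creep '[{"linear":[0.001,0,0.01],"turn":[0,0.001,0]},{"linear":[0,0,0],"turn":[0,0,0]}]'
python3 plan.py 86.1 0.599,0.1495,0.085
```

```text
time_s: 33.1
eef_pos: [0.6006, 0.1501, 0.0858]
eef_rot: [-0.105, -3.139, 0.0]
ft_force: [-4.6, -2.3, 8.5]
grip_width: 0.486
time_s: 33.27
eef_pos: [0.6021, 0.15, 0.0836]
eef_rot: [0.106, 3.139, -0.002]
ft_force: [-0.2, 0.1, -0.9]
grip_width: 0.484
t 33.3 tcp [0.6021 0.15   0.0836] yawY 86.1 F [-0.2  0.1 -0.9] w 0.484 q [ 0.29  0.62 -0.87  1.8   0.56  0.99  0.69]
turn deg -0.0 units [-0.001  0.     0.   ] rows 1 each [-0.0007  0.0004  0.0004]
-> [0.599  0.1495 0.085 ] units [ 0.008 -0.002 -0.004] rows 1 each [ 0.0077 -0.0018 -0.0036]
```

```bash
python3 -m creep '[{"linear":[0.006,-0.001,0.006],"turn":[0,0,0]},{"linear":[0,0,0.002],"turn":[0,0,0]},{"linear":[0,0,0],"turn":[0,0,0]}]'
python3 -m creep '[{"linear":[0,0,0],"turn":[0,0,0]},{"linear":[0,0,0],"turn":[0,0,0]},{"linear":[0,0,0],"turn":[0,0,0]},{"linear":[0,0,0],"turn":[0,0,0]}]' -0.4
python3 -m creep '[{"linear":[0,0,-0.05],"turn":[0,0,0]},{"linear":[0,0,-0.09],"turn":[0,0,0]},{"linear":[0,0,-0.09],"turn":[0,0,0]},{"linear":[0,0,-0.05],"turn":[0,0,0]},{"linear":[0,0,0],"turn":[0,0,0]}]'
python3 look.py 5 | egrep 'jars|tall'; python3 plan.py 86.1 0.49,-0.1448,0.19 
```

```text
time_s: 33.52
eef_pos: [0.6019, 0.1501, 0.0826]
eef_rot: [0.106, 3.134, -0.004]
ft_force: [-2.5, 0.1, 2.6]
grip_width: 0.485
time_s: 33.85
eef_pos: [0.6013, 0.1505, 0.0808]
eef_rot: [0.105, 3.135, -0.004]
ft_force: [0.2, -0.1, 0.8]
grip_width: 0.694
time_s: 34.27
eef_pos: [0.5989, 0.1509, 0.1935]
eef_rot: [-0.102, -3.137, 0.003]
ft_force: [0.7, -0.2, -1.3]
grip_width: 0.702
top pocketjars [225. 167.] 289 (array([602.8, 227.3]), array([44.4, 45. ]), 3.6) 0.1208
top pocketjars [189. 195.] 302 (array([531.3, 311.2]), array([45.1, 44.1]), 71.1) 0.1208
top pocketjars [220. 198.] 297 (array([525.3, 235.6]), array([44.4, 44.6]), 33.5) 0.1208
top pocketjars [253. 203.] 313 (array([514.9, 154.4]), array([45.2, 45.7]), 4.7) 0.1212
side jars [370. 170.] 156 (array([ 443.4, -255. ]), array([ 10.4, 131.9]), 89.2) 0.0629
side jars [343. 189.] 131 (array([ 488., -142.]), array([43.4, 49.8]), 36.0) 0.0588
side jars [389. 196.] 126 (array([ 338.1, -156.7]), array([38.5, 46.3]), 15.1) 0.0584
side jars [293. 200.] 118 (array([613.6, -30.3]), array([46.9, 39.5]), 15.7) 0.063
side jars [320. 219.] 161 (a
[... 182 characters left out ...]
ay([513.2, 158.3]), array([45.9, 46.3]), 61.8) 0.1192
side pocketjars [261. 246.] 212 (array([600.3, 230.6]), array([43.3, 47.2]), 22.8) 0.1185
side pocketjars [286. 255.] 216 (array([524.5, 237.7]), array([42.4, 47.9]), 22.3) 0.1193
side pocketjars [272. 276.] 238 (array([529.8, 314. ]), array([43.2, 49. ]), 23.8) 0.1191
side tall [293. 188.] 51 (array([617.1, -37. ]), array([20.5, 20.4]), 87.7) 0.1021
t 34.4 tcp [0.5979 0.1501 0.1902] yawY 86.3 F [ 0.2 -0.3 -1.2] w 0.701 q [ 0.35  0.51 -0.95  1.71  0.45  1.16  0.78]
turn deg -0.2 units [-0.002 -0.003  0.001] rows 1 each [-0.0017 -0.0026  0.0013]
-> [ 0.49   -0.1448  0.19  ] units [ 0.219 -0.754  0.001] rows 8 each [ 0.0274 -0.0942  0.0001]
```

```bash
python3 -m creep '[{"linear":[0.027,-0.07,0],"turn":[-0.001,-0.003,0]},{"linear":[0.027,-0.09,0],"turn":[0,0,0]},{"linear":[0.027,-0.09,0],"turn":[0,0,0]},{"linear":[0.027,-0.09,0],"turn":[0,0,0]},{"linear":[0.027,-0.09,0],"turn":[0,0,0]}]' >/dev/null
python3 -m creep '[{"linear":[0.027,-0.09,0],"turn":[0,0,0]},{"linear":[0.027,-0.09,0],"turn":[0,0,0]},{"linear":[0.02,-0.09,0.02],"turn":[0,0,0]},{"linear":[0,-0.02,0],"turn":[0,0,0]},{"linear":[0,0,0],"turn":[0,0,0]}]' >/dev/null
python3 look.py 6 | egrep 'jars'; python3 plan.py 86.1 0.4895,-0.1455,0.1
```

```text
top jars [335. 172.] 135 (array([617. , -43.3]), array([46.3, 49. ]), 2.4) 0.0681
top jars [313. 211.] 263 (array([506.9,  11.7]), array([44. , 42.9]), 0.8) 0.0612
top jars [376. 221.] 215 (array([ 483.9, -144. ]), array([43. , 35.8]), 85.8) 0.0611
top jars [383. 280.] 281 (array([ 338.4, -160.9]), array([43.9, 43.6]), 88.9) 0.0612
top pocketjars [225. 167.] 294 (array([603. , 227.5]), array([43.8, 44.7]), 83.5) 0.121
top pocketjars [257. 170.] 304 (array([596.6, 148.6]), array([46., 46.]), 1.8) 0.1209
top pocketjars [189. 195.] 301 (array([532.1, 311. ]), array([45.2, 43.8]), 26.7) 0.1205
top pocketjars [220. 198.] 297 (array([525.1, 234.7]), array([43.8, 44.5]), 89.7) 0.1212
top pocketjars [253. 203.] 313 (array([515.4, 154.7]), array([46.1, 45.2]), 88.8) 0.1212
side jars [371. 170.] 156 (array([ 432. , -254.1]), array([ 11.6, 109.3]), 89.4) 0.0631
side jars [343. 189.] 137 (array([ 486.8, -139.4]), array([42.7, 48.6]), 8.2) 0.0589
side jars [389. 196.] 126 (array([ 339.1, -159.5]), array([38.5, 49.6]), 12.7) 0.0592
side jars [294. 200.] 124 (array([613.7, -32.4]), array([47. , 39.3]), 17.4) 0.0654
side jars [321. 219.] 157 (array([506.3,  16.1]), array([48.6, 45.7]), 66.6) 0.0593
side pocketjars [274. 228.] 195 (array([594.9, 154.4]), array([44.8, 47.8]), 28.7) 0.1189
side pocketjars [301. 236.] 203 (array([512.7, 158.5]), array([46.4, 44.3]), 52.6) 0.1189
side pocketjars [261. 246.] 207 (array([600.6, 230.1]), array([43.3, 49.6]), 23.7) 0.119
side pocketjars [286. 256.] 217 (array([524.7, 237.6]), array([42.7, 49.5]), 21.6) 0.1189
side pocketjars [272. 276.] 244 (array([529.8, 314.4]), array([43.6, 48.7]), 21.0) 0.1186
t 35.3 tcp [ 0.4834 -0.1404  0.1666] yawY 86.6 F [ 0.5  1.2 -0. ] w 0.697 q [ 0.98  0.34 -0.98  1.97  0.32  1.02  1.37]
turn deg -0.5 units [ 0.003 -0.009  0.004] rows 1 each [ 0.0025 -0.0087  0.0041]
-> [ 0.4895 -0.1455  0.1   ] units [-0.016 -0.012  0.167] rows 2 each [-0.0081 -0.0058  0.0833]
```

```bash
python3 -m creep '[{"linear":[-0.015,-0.01,0.06],"turn":[0.003,-0.009,0.004]},{"linear":[0,0,0.08],"turn":[0,0,0]},{"linear":[0,0,0.03],"turn":[0,0,0]},{"linear":[0,0,0],"turn":[0,0,0]},{"linear":[0,0,0],"turn":[0,0,0]}]' >/dev/null
python3 plan.py 86.1 0.489,-0.1445,0.026
```

```text
t 35.7 tcp [ 0.492  -0.1364  0.0967] yawY 86.7 F [ 0.6 -0.1 -0.6] w 0.701 q [ 0.9   0.43 -0.91  2.03  0.44  0.88  1.26]
turn deg -0.6 units [0.001 0.001 0.005] rows 1 each [0.0011 0.0015 0.0049]
-> [ 0.489  -0.1445  0.026 ] units [ 0.006 -0.021  0.177] rows 2 each [ 0.0031 -0.0104  0.0884]
```

```bash
python3 -m creep '[{"linear":[0.006,-0.022,0.01],"turn":[0.001,0,0.005]},{"linear":[0,0,0.07],"turn":[0,0,0]},{"linear":[0,0,0.06],"turn":[0,0,0]},{"linear":[0,0,0],"turn":[0,0,0]},{"linear":[0,0,0],"turn":[0,0,0]}]' >/dev/null
python3 plan.py 86.1 0.489,-0.1445,0.025
```

```text
t 36.1 tcp [ 0.4932 -0.1457  0.0445] yawY 86.1 F [-0.6  0.4  0.1] w 0.699 q [ 0.85  0.51 -0.84  2.07  0.54  0.79  1.18]
turn deg -0.0 units [-0.001  0.005  0.   ] rows 1 each [-0.0012  0.0049  0.0002]
-> [ 0.489  -0.1445  0.025 ] units [0.011 0.002 0.049] rows 1 each [0.0107 0.0024 0.0488]
```

```bash
python3 -m creep '[{"linear":[0.012,0.002,0.035],"turn":[-0.001,0.005,0]},{"linear":[0.002,0,0.018],"turn":[0,0,0]},{"linear":[0,0,0],"turn":[0,0,0]}]' 
python3 -m creep '[{"linear":[0.002,0,0],"turn":[0,0,0]},{"linear":[0,0,0],"turn":[0,0,0]},{"linear":[0,0,0],"turn":[0,0,0]},{"linear":[0,0,0],"turn":[0,0,0]},{"linear":[0,0,0],"turn":[0,0,0]}]' 1
python3 -m creep '[{"linear":[0,0,-0.04],"turn":[0,0,0]},{"linear":[0,0,-0.09],"turn":[0,0,0]},{"linear":[0,0,-0.09],"turn":[0,0,0]},{"linear":[0,0,-0.09],"turn":[0,0,0]},{"linear":[0,0,-0.08],"turn":[0,0,0]}]'
python3 plan.py 86.1 0.61,0.305,0.2
```

```text
time_s: 36.38
eef_pos: [0.4893, -0.1458, 0.0256]
eef_rot: [0.108, 3.137, -0.003]
ft_force: [-0.2, -0.5, 0.1]
grip_width: 0.699
time_s: 36.8
eef_pos: [0.4893, -0.146, 0.0275]
eef_rot: [0.109, 3.135, -0.005]
ft_force: [0.8, -0.2, -2.4]
grip_width: 0.482
time_s: 37.22
eef_pos: [0.4844, -0.1435, 0.1833]
eef_rot: [-0.104, -3.133, -0.005]
ft_force: [0.2, -1.6, -1.4]
grip_width: 0.486
t 37.2 tcp [ 0.4844 -0.1435  0.1833] yawY 86.2 F [ 0.2 -1.6 -1.4] w 0.486 q [ 1.01  0.31 -0.99  1.95  0.3   1.04  1.39]
turn deg -0.1 units [ 0.001 -0.003  0.001] rows 1 each [ 0.0014 -0.0034  0.0009]
-> [0.61  0.305 0.2  ] units [-0.237  1.14  -0.042] rows 12 each [-0.0198  0.095  -0.0035]
```

```bash
python3 -m creep '[{"linear":[-0.02,0.07,-0.03],"turn":[0,-0.003,0]},{"linear":[-0.02,0.09,-0.03],"turn":[0,0,0]},{"linear":[-0.02,0.095,0],"turn":[0,0,0]},{"linear":[-0.02,0.095,0],"turn":[0,0,0]},{"linear":[-0.02,0.095,0],"turn":[0,0,0]}]' >/dev/null
python3 -m creep '[{"linear":[-0.02,0.095,0],"turn":[0,0,0]},{"linear":[-0.02,0.095,0],"turn":[0,0,0]},{"linear":[-0.02,0.095,0],"turn":[0,0,0]},{"linear":[-0.02,0.095,0],"turn":[0,0,0]},{"linear":[-0.02,0.095,0],"turn":[0,0,0]}]' >/dev/null
python3 -m creep '[{"linear":[-0.02,0.095,0],"turn":[0,0,0]},{"linear":[0,0.05,0],"turn":[0,0,0]},{"linear":[0,0,0],"turn":[0,0,0]},{"linear":[0,0,0],"turn":[0,0,0]}]' >/dev/null
python3 plan.py 86.1 0.6087,0.305,0.14
```

```text
t 38.4 tcp [0.6092 0.2908 0.215 ] yawY 85.5 F [-0.4 -1.3 -2.4] w 0.487 q [ 0.1   0.58 -0.95  1.55  0.5   1.26  0.57]
turn deg 0.6 units [-0.002  0.004 -0.005] rows 1 each [-0.0018  0.0039 -0.0055]
-> [0.6087 0.305  0.14  ] units [0.004 0.035 0.188] rows 2 each [0.0018 0.0176 0.0938]
```

```bash
python3 -m creep '[{"linear":[0.004,0.036,0.05],"turn":[-0.002,0.004,-0.005]},{"linear":[0,0,0.08],"turn":[0,0,0]},{"linear":[0,0,0.06],"turn":[0,0,0]},{"linear":[0,0,0],"turn":[0,0,0]},{"linear":[0,0,0],"turn":[0,0,0]}]' >/dev/null
python3 plan.py 86.1 0.6087,0.305,0.1
```

```text
t 38.8 tcp [0.6098 0.3024 0.1382] yawY 85.9 F [-0.2 -0.2 -0.6] w 0.489 q [ 0.06  0.66 -0.91  1.61  0.56  1.15  0.52]
turn deg 0.2 units [-0.     0.001 -0.001] rows 1 each [-0.0001  0.0008 -0.0014]
-> [0.6087 0.305  0.1   ] units [0.003 0.006 0.095] rows 1 each [0.0031 0.0063 0.0954]
```

```bash
python3 -m creep '[{"linear":[0.004,0.007,0.04],"turn":[0,0.001,-0.001]},{"linear":[0.001,0,0.03],"turn":[0,0,0]},{"linear":[0,0,0],"turn":[0,0,0]},{"linear":[0,0,0],"turn":[0,0,0]}]' >/dev/null
python3 plan.py 86.1 0.6087,0.305,0.09
```

```text
t 39.1 tcp [0.6098 0.3036 0.1113] yawY 85.9 F [ 0.7  0.3 -1.1] w 0.483 q [ 0.05  0.69 -0.9   1.63  0.59  1.11  0.49]
turn deg 0.2 units [ 0.     0.001 -0.002] rows 1 each [ 0.0002  0.0014 -0.0021]
-> [0.6087 0.305  0.09  ] units [0.003 0.003 0.053] rows 1 each [0.003  0.0033 0.0532]
```

```bash
python3 -m creep '[{"linear":[0.003,0.003,0.03],"turn":[0,0.001,-0.002]},{"linear":[0.001,0,0.025],"turn":[0,0.001,0]},{"linear":[0,0,0.008],"turn":[0,0,0]},{"linear":[0,0,0],"turn":[0,0,0]}]'
python3 -m creep '[{"linear":[0.002,0,0.01],"turn":[0,0.001,0]},{"linear":[0,0,0.002],"turn":[0,0,0]}]'
python3 plan.py 86.1 0.6087,0.305,0.084
```

```text
time_s: 39.47
eef_pos: [0.6095, 0.3056, 0.0866]
eef_rot: [0.107, 3.138, 0.002]
ft_force: [-4.4, -5.3, 17.6]
grip_width: 0.489
time_s: 39.63
eef_pos: [0.6107, 0.3056, 0.0848]
eef_rot: [0.108, 3.135, 0.002]
ft_force: [-0.0, -0.6, -1.6]
grip_width: 0.482
t 39.6 tcp [0.6107 0.3056 0.0848] yawY 86.0 F [-0.  -0.6 -1.6] w 0.482 q [ 0.04  0.72 -0.88  1.65  0.62  1.07  0.48]
turn deg 0.1 units [ 0.001  0.002 -0.001] rows 1 each [ 0.0006  0.0021 -0.0006]
-> [0.6087 0.305  0.084 ] units [ 0.005 -0.002  0.002] rows 1 each [ 0.0049 -0.0019  0.002 ]
```

```bash
python3 -m creep '[{"linear":[0.005,0,0.006],"turn":[0,0.002,0]},{"linear":[0,0,0],"turn":[0,0,0]}]'
python3 -m creep '[{"linear":[0,0,0],"turn":[0,0,0]},{"linear":[0,0,0],"turn":[0,0,0]},{"linear":[0,0,0],"turn":[0,0,0]},{"linear":[0,0,0],"turn":[0,0,0]}]' -0.4
python3 -m creep '[{"linear":[0,0,-0.05],"turn":[0,0,0]},{"linear":[0,0,-0.09],"turn":[0,0,0]},{"linear":[0,0,-0.09],"turn":[0,0,0]},{"linear":[0,0,-0.09],"turn":[0,0,0]},{"linear":[0,0,-0.06],"turn":[0,0,0]}]'
python3 -m creep '[{"linear":[0,-0.09,0],"turn":[0,0,0]},{"linear":[0,-0.09,0],"turn":[0,0,0]},{"linear":[0,-0.09,0],"turn":[0,0,0]},{"linear":[0,-0.09,0],"turn":[0,0,0]},{"linear":[0,-0.09,0],"turn":[0,0,0]}]' -1 >/dev/null
python3 -m creep '[{"linear":[0.02,-0.09,0],"turn":[0,0,0]},{"linear":[0.03,-0.09,0],"turn":[0,0,0]},{"linear":[0.03,-0.09,0],"turn":[0,0,0]},{"linear":[0.03,-0.09,0],"turn":[0,0,0]},{"linear":[0.03,-0.09,0],"turn":[0,0,0]}]' -1 >/dev/null
python3 -m creep '[{"linear":[0.03,-0.09,0],"turn":[0,0,0]},{"linear":[0.03,-0.09,0],"turn":[0,0,0]},{"linear":[0.03,-0.09,0],"turn":[0,0,0]},{"linear":[0.03,-0.09,0],"turn":[0,0,0]},{"linear":[0.03,-0.09,0],"turn":[0,0,0]}]' -1 >/dev/null
python3 -m creep '[{"linear":[0,0,0],"turn":[0,0,0]}]' >/dev/null
python3 look.py 7 | egrep 'jars|tall|cover|block'; python3 plan.py 85.8 0.463,-0.391,0.2
```

```text
time_s: 39.8
eef_pos: [0.6113, 0.3059, 0.0851]
eef_rot: [0.11, 3.134, 0.003]
ft_force: [0.3, 0.1, -2.4]
grip_width: 0.484
time_s: 40.13
eef_pos: [0.6113, 0.3063, 0.0845]
eef_rot: [0.11, 3.134, 0.003]
ft_force: [1.0, -0.4, -0.9]
grip_width: 0.694
time_s: 40.55
eef_pos: [0.6069, 0.3043, 0.2336]
eef_rot: [-0.106, -3.132, 0.004]
ft_force: [-0.4, 0.0, -0.9]
grip_width: 0.7
top jars [335. 172.] 142 (array([618.3, -43.7]), array([48.7, 47. ]), 66.5) 0.0678
top jars [313. 211.] 260 (array([506.8,  11.7]), array([43.9, 43. ]), 0.5) 0.0613
top jars [422. 250.] 72 (array([ 416.5, -259.1]), array([ 5.2, 72.4]), 86.0) 0.064
top jars [383. 280.] 281 (array([ 338.6, -160.7]), array([43.6, 43.9]), 87.7) 0.0613
top pocketjars [194. 164.] 291 (array([610. , 305.1]), array([46.1, 42.9]), 46.0) 0.1207
top pocketjars [225. 167.] 291 (array([602.6, 227.4]), array([45.2, 43.8]), 6.4) 0.1207
top pocketjars [257. 170.] 306 (array([596.9, 148.6]), array([44.8, 46.5]), 1.4) 0.1211
top pocketjars [189. 195.] 301 (array([531.5, 310.9]), array([44.3, 44.4]), 75.3) 0.1211
top pocketjars [220. 198.] 298 (array([525
[... 1118 characters left out ...]
 (array([608.6, 309.7]), array([44.1, 47.6]), 70.4) 0.1188
side pocketjars [272. 276.] 241 (array([529.7, 314.3]), array([43.8, 47.1]), 16.5) 0.1188
side block [275. 268.] 1686 (array([562.4, 233.5]), array([244.6, 163.3]), 85.6) 0.0775
side cover [371. 148.] 2069 (array([ 462.1, -391.8]), array([280.3, 184.8]), 86.8) 0.0734
side tall [293. 188.] 50 (array([616.3, -37.8]), array([18.6, 26.7]), 21.6) 0.1033
t 42.0 tcp [ 0.4487 -0.2393  0.2354] yawY 86.8 F [0.6 0.8 0.2] w 1.000 q [ 1.25  0.25 -1.01  1.89  0.23  1.13  1.67]
turn deg -1.0 units [ 0.003 -0.002  0.008] rows 1 each [ 0.003  -0.0016  0.0084]
-> [ 0.463 -0.391  0.2  ] units [-0.063 -0.376  0.088] rows 4 each [-0.0158 -0.0939  0.0221]
```

View pics/top7.png

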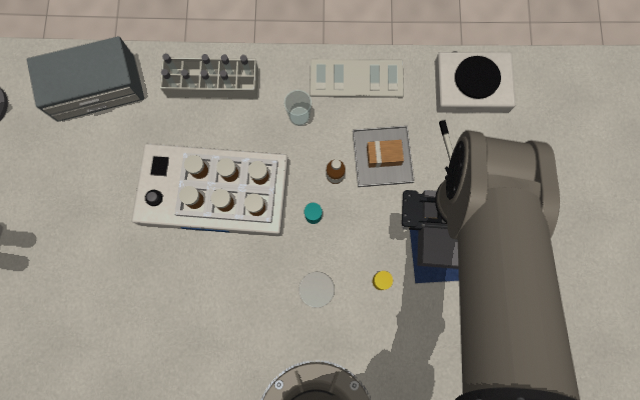

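All six pockets filled (lids at (197,166), (228,170), (260,172), (192,198), (223,202), (256,205)). Now get the cover.

```bash
python3 -m creep '[{"linear":[-0.016,-0.08,0],"turn":[0.003,-0.002,0.008]},{"linear":[-0.016,-0.09,0],"turn":[0,0,0]},{"linear":[-0.016,-0.09,0],"turn":[0,0,0]},{"linear":[-0.016,-0.07,0.02],"turn":[0,0,0]},{"linear":[0,0,0],"turn":[0,0,0]}]' >/dev/null
python3 plan.py 85.8 0.463,-0.391,0.15
```

```text
t 42.4 tcp [ 0.4704 -0.3707  0.228 ] yawY 86.5 F [-1.3  0.6  0.2] w 1.002 q [ 1.26  0.42 -0.91  1.72  0.35  1.18  1.77]
turn deg -0.7 units [-0.001  0.001  0.006] rows 1 each [-0.0012  0.0014  0.0058]
-> [ 0.463 -0.391  0.15 ] units [ 0.015 -0.052  0.195] rows 3 each [ 0.0049 -0.0173  0.065 ]
```

```bash
python3 -m creep '[{"linear":[0.014,-0.05,0.04],"turn":[-0.001,0.001,0.006]},{"linear":[0,0,0.08],"turn":[0,0,0]},{"linear":[0,0,0.07],"turn":[0,0,0]},{"linear":[0,0,0],"turn":[0,0,0]},{"linear":[0,0,0],"turn":[0,0,0]}]' >/dev/null
python3 plan.py 85.8 0.463,-0.391,0.082
```

```text
t 42.8 tcp [ 0.4704 -0.3854  0.1501] yawY 86.2 F [0.5 1.2 0.9] w 0.997 q [ 1.24  0.51 -0.87  1.78  0.43  1.06  1.72]
turn deg -0.4 units [0.001 0.002 0.004] rows 1 each [0.0015 0.0024 0.0037]
-> [ 0.463 -0.391  0.082] units [ 0.017 -0.015  0.17 ] rows 2 each [ 0.0087 -0.0077  0.0851]
```

```bash
python3 -m creep '[{"linear":[0.018,-0.015,0.03],"turn":[0.001,0.002,0.004]},{"linear":[0.002,0,0.06],"turn":[0,0,0]},{"linear":[0.002,0,0.05],"turn":[0,0,0]},{"linear":[0,0,0],"turn":[0,0,0]},{"linear":[0,0,0],"turn":[0,0,0]}]' >/dev/null
python3 plan.py 85.8 0.463,-0.391,0.081
```

```text
t 43.2 tcp [ 0.4646 -0.3901  0.0977] yawY 85.9 F [0.  0.3 0.6] w 0.999 q [ 1.22  0.56 -0.83  1.83  0.49  0.97  1.68]
turn deg -0.1 units [-0.002  0.003  0.001] rows 1 each [-0.0017  0.0029  0.0012]
-> [ 0.463 -0.391  0.081] units [ 0.004 -0.002  0.042] rows 1 each [ 0.0038 -0.0025  0.0419]
```

```bash
python3 -m creep '[{"linear":[0.005,-0.002,0.035],"turn":[-0.002,0.003,0.001]},{"linear":[0.001,0,0.01],"turn":[0,0,0]},{"linear":[0,0,0],"turn":[0,0,0]}]'
python3 -m creep '[{"linear":[0,0,0],"turn":[0,0,0]},{"linear":[0,0,0],"turn":[0,0,0]},{"linear":[0,0,0],"turn":[0,0,0]},{"linear":[0,0,0],"turn":[0,0,0]},{"linear":[0,0,0],"turn":[0,0,0]}]' 1
python3 -m creep '[{"linear":[0,0,0],"turn":[0,0,0]},{"linear":[0,0,0],"turn":[0,0,0]},{"linear":[0,0,0],"turn":[0,0,0]},{"linear":[0,0,0],"turn":[0,0,0]},{"linear":[0,0,0],"turn":[0,0,0]}]' 1 >/dev/null
python3 plan.py 85.8 0.463,-0.391,0.081
```

```text
time_s: 43.48
eef_pos: [0.4635, -0.3919, 0.0821]
eef_rot: [0.115, 3.137, -0.004]
ft_force: [-0.1, 0.0, -0.2]
grip_width: 1.001
time_s: 43.9
eef_pos: [0.4643, -0.3925, 0.0841]
eef_rot: [0.116, 3.135, -0.006]
ft_force: [0.6, 0.3, -0.1]
grip_width: 0.679
t 44.3 tcp [ 0.4645 -0.3926  0.0845] yawY 85.8 F [ 0.9  0.4 -0.6] w 0.331 q [ 1.21  0.58 -0.81  1.83  0.51  0.95  1.67]
turn deg 0.0 units [-0.002  0.002 -0.   ] rows 1 each [-0.002   0.0023 -0.0002]
-> [ 0.463 -0.391  0.081] units [0.004 0.004 0.009] rows 1 each [0.0041 0.0038 0.0088]
```

Finish closing, then lift.

```bash
python3 -m creep '[{"linear":[0.002,0.003,0.008],"turn":[-0.002,0.002,0]},{"linear":[0,0,0],"turn":[0,0,0]},{"linear":[0,0,0],"turn":[0,0,0]},{"linear":[0,0,0],"turn":[0,0,0]},{"linear":[0,0,0],"turn":[0,0,0]}]' 1
python3 plan.py 85.8
python3 -m creep '[{"linear":[0,0,-0.02],"turn":[0,0,0]},{"linear":[0,0,-0.05],"turn":[0,0,0]},{"linear":[0,0,-0.08],"turn":[0,0,0]},{"linear":[0,0,-0.08],"turn":[0,0,0]},{"linear":[0,0,-0.08],"turn":[0,0,0]}]'
python3 -m creep '[{"linear":[0,0,-0.08],"turn":[0,0,0]},{"linear":[0,0,-0.08],"turn":[0,0,0]},{"linear":[0,0,-0.03],"turn":[0,0,0]},{"linear":[0,0,0],"turn":[0,0,0]}]' >/dev/null
python3 plan.py 86.1 0.5645,0.2305,0.29
```

```text
time_s: 44.73
eef_pos: [0.4637, -0.3912, 0.081]
eef_rot: [-0.116, -3.139, -0.001]
ft_force: [-0.8, -0.1, 0.7]
grip_width: 0.189
t 44.7 tcp [ 0.4637 -0.3912  0.081 ] yawY 85.8 F [-0.8 -0.1  0.7] w 0.189 q [ 1.21  0.58 -0.81  1.83  0.51  0.95  1.66]
turn deg 0.0 units [ 0. -0. -0.] rows 1 each [ 0.0002 -0.     -0.0002]
time_s: 45.15
eef_pos: [0.4596, -0.3882, 0.2028]
eef_rot: [-0.112, -3.129, -0.017]
ft_force: [0.2, 0.0, -3.4]
grip_width: 0.19
t 45.5 tcp [ 0.4614 -0.3884  0.2895] yawY 86.0 F [ 0.5  0.4 -4.3] w 0.190 q [ 1.3   0.38 -0.93  1.62  0.31  1.31  1.83]
turn deg 0.1 units [ 0.003 -0.003 -0.001] rows 1 each [ 0.0034 -0.0029 -0.0013]
-> [0.5645 0.2305 0.29  ] units [-1.520e-01  1.561e+00 -1.000e-03] rows 16 each [-0.0095  0.0976 -0.0001]
```

```bash
python3 -m creep '[{"linear":[-0.004,0.04,0],"turn":[0.003,-0.003,0]},{"linear":[-0.008,0.06,0],"turn":[0,0,0]},{"linear":[-0.008,0.08,0],"turn":[0,0,0]},{"linear":[-0.008,0.08,0],"turn":[0,0,0]},{"linear":[-0.008,0.08,0],"turn":[0,0,0]}]' >/dev/null
python3 -m creep '[{"linear":[-0.008,0.08,0],"turn":[0,0,0]},{"linear":[-0.008,0.08,0],"turn":[0,0,0]},{"linear":[-0.008,0.08,0],"turn":[0,0,0]},{"linear":[-0.008,0.08,0],"turn":[0,0,0]},{"linear":[-0.008,0.07,0],"turn":[0,0,0]}]' >/dev/null
python3 plan.py 86.1 0.5645,0.2302,0.29
```

```text
t 46.3 tcp [ 0.5051 -0.0905  0.2731] yawY 85.3 F [ 1.4  0.1 -3.1] w 0.188 q [ 0.98  0.25 -1.07  1.82  0.22  1.22  1.34]
turn deg 0.8 units [ 0.003 -0.008 -0.007] rows 1 each [ 0.0028 -0.0075 -0.0069]
-> [0.5645 0.2302 0.29  ] units [-0.094  0.81  -0.042] rows 9 each [-0.0104  0.09   -0.0047]
```

```bash
python3 -m creep '[{"linear":[-0.009,0.07,-0.01],"turn":[0.003,-0.008,-0.007]},{"linear":[-0.009,0.08,-0.01],"turn":[0,0,0]},{"linear":[-0.009,0.08,-0.01],"turn":[0,0,0]},{"linear":[-0.009,0.08,0],"turn":[0,0,0]},{"linear":[-0.009,0.08,0],"turn":[0,0,0]}]' >/dev/null
python3 -m creep '[{"linear":[-0.009,0.08,0],"turn":[0,0,0]},{"linear":[-0.009,0.08,0],"turn":[0,0,0]},{"linear":[-0.009,0.08,0],"turn":[0,0,0]},{"linear":[-0.009,0.06,0],"turn":[0,0,0]},{"linear":[0,0.02,0],"turn":[0,0,0]}]' >/dev/null
python3 -m creep '[{"linear":[0,0,0],"turn":[0,0,0]},{"linear":[0,0,0],"turn":[0,0,0]}]' >/dev/null
python3 plan.py 86.1 0.5645,0.2302,0.24
```

```text
t 47.3 tcp [0.5434 0.2121 0.2634] yawY 86.8 F [ 0.4 -0.4 -4.3] w 0.188 q [ 0.35  0.43 -1.08  1.68  0.38  1.28  0.7 ]
turn deg -0.7 units [-0.001 -0.011  0.006] rows 1 each [-0.0013 -0.0108  0.0062]
-> [0.5645 0.2302 0.24  ] units [-0.05   0.049  0.059] rows 1 each [-0.0495  0.0488  0.0585]
```

```bash
python3 -m creep '[{"linear":[-0.048,0.048,0],"turn":[-0.001,-0.011,0.006]},{"linear":[0,0,0],"turn":[0,0,0]},{"linear":[0,0,0],"turn":[0,0,0]}]' >/dev/null
python3 plan.py 86.1 0.5645,0.2302,0.23
python3 look.py 8 | egrep 'pocketj'; python3 - <<'E'
from meas import *
z=observe()['eef_pos'][2]
for n in('top','side'):
    W=cloud(n,np.load('last_%s.npz'%n)['d'])
    for c,q,P in comps(W,z-.014,z+.004,(.4,.72,.05,.4),800): print(n,'cover top',q,rect(P),np.median(P[:,2]))
E
```

```text
t 47.6 tcp [0.5635 0.2259 0.2603] yawY 85.9 F [ 0.4 -0.6 -4. ] w 0.189 q [ 0.3   0.46 -1.06  1.65  0.41  1.28  0.66]
turn deg 0.2 units [-0.002 -0.001 -0.002] rows 1 each [-0.0021 -0.0006 -0.0016]
-> [0.5645 0.2302 0.23  ] units [-0.002  0.011  0.076] rows 1 each [-0.0018  0.0108  0.0757]
side pocketjars [244. 269.] 129 (array([608.8, 319.6]), array([23.6, 44. ]), 88.5) 0.1178
side pocketjars [271. 279.] 137 (array([529.5, 326.1]), array([26.9, 43.9]), 87.5) 0.1186
top cover top 2301 (array([523.3, 274.7]), array([169.6,  99.4]), 85.5) 0.25343493242384063
side cover top 4471 (array([561.2, 226.8]), array([267.8, 186.8]), 85.8) 0.2520670794896968
```

View pics/side8.png

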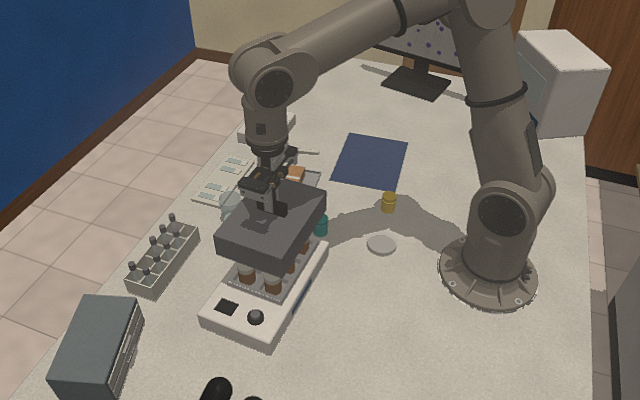

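```bash
python3 -m creep '[{"linear":[-0.003,0.01,0.04],"turn":[-0.002,-0.001,-0.002]},{"linear":[0,0,0.06],"turn":[0,0,0]},{"linear":[0,0,0.06],"turn":[0,0,0]},{"linear":[0,0,0],"turn":[0,0,0]},{"linear":[0,0,0],"turn":[0,0,0]}]' >/dev/null
python3 plan.py 86.1 0.565,0.2302,0.16
```

```text
t 48.1 tcp [0.5657 0.2241 0.1961] yawY 85.8 F [ 0.1 -0.7 -3.4] w 0.189 q [ 0.27  0.51 -1.02  1.73  0.47  1.17  0.62]
turn deg 0.3 units [-0.001  0.002 -0.003] rows 1 each [-0.0007  0.0018 -0.0028]
-> [0.565  0.2302 0.16  ] units [0.003 0.015 0.09 ] rows 1 each [0.0029 0.0152 0.0901]
```

```bash
python3 -m creep '[{"linear":[0.003,0.017,0.02],"turn":[-0.001,0.002,-0.003]},{"linear":[0,0.002,0.03],"turn":[0,0,0]},{"linear":[0,0,0],"turn":[0,0,0]},{"linear":[0,0,0],"turn":[0,0,0]}]' >/dev/null
python3 plan.py 86.1 0.565,0.2302,0.16
```

```text
t 48.4 tcp [0.5663 0.2317 0.1776] yawY 86.0 F [-0.7  0.6 -3.2] w 0.189 q [ 0.25  0.53 -1.01  1.74  0.49  1.15  0.6 ]
turn deg 0.1 units [ 0.001  0.001 -0.001] rows 1 each [ 0.0009  0.0011 -0.0005]
-> [0.565  0.2302 0.16  ] units [ 0.003 -0.004  0.044] rows 1 each [ 0.003  -0.004   0.0441]
```

```bash
python3 -m creep '[{"linear":[0.003,-0.003,0.03],"turn":[0.001,0.001,0]},{"linear":[0.001,0,0.02],"turn":[0,0.001,0]},{"linear":[0,0,0],"turn":[0,0,0]}]' 
python3 plan.py 86.1 0.565,0.2302,0.145
```

```text
time_s: 48.67
eef_pos: [0.565, 0.2309, 0.1568]
eef_rot: [-0.108, -3.139, -0.0]
ft_force: [-0.9, 0.3, -3.2]
grip_width: 0.19
t 48.7 tcp [0.565  0.2309 0.1568] yawY 86.1 F [-0.9  0.3 -3.2] w 0.190 q [ 0.24  0.55 -1.    1.76  0.51  1.12  0.58]
turn deg 0.0 units [-0. -0. -0.] rows 1 each [-0.     -0.0003 -0.0004]
-> [0.565  0.2302 0.145 ] units [-0.    -0.002  0.03 ] rows 1 each [-0.0002 -0.0018  0.0296]
```

```bash
python3 -m creep '[{"linear":[0.001,-0.002,0.025],"turn":[0,0.001,0]},{"linear":[0.001,0,0.015],"turn":[0,0,0]},{"linear":[0,0,0],"turn":[0,0,0]}]'; python3 -m creep '[{"linear":[0.001,0,0.01],"turn":[0,0.001,0]},{"linear":[0,0,0],"turn":[0,0,0]}]'
python3 plan.py 86.1 0.565,0.2302,0.137
```

```text
time_s: 48.92
eef_pos: [0.5639, 0.2301, 0.1388]
eef_rot: [-0.108, -3.136, -0.0]
ft_force: [0.3, 0.0, -2.8]
grip_width: 0.187
time_s: 49.08
eef_pos: [0.5649, 0.2302, 0.1365]
eef_rot: [-0.109, -3.137, 0.0]
ft_force: [-0.1, 0.1, -4.2]
grip_width: 0.19
t 49.1 tcp [0.5649 0.2302 0.1365] yawY 86.0 F [-0.1  0.1 -4.2] w 0.190 q [ 0.23  0.58 -0.98  1.78  0.54  1.09  0.56]
turn deg 0.1 units [-0.    -0.001 -0.001] rows 1 each [-0.0001 -0.0012 -0.0007]
-> [0.565  0.2302 0.137 ] units [-0.    -0.    -0.001] rows 1 each [-0.0002 -0.0001 -0.0011]
```

```bash
python3 -m creep '[{"linear":[0.001,0,0.008],"turn":[0,0,0]},{"linear":[0,0,0],"turn":[0,0,0]}]'; python3 -m creep '[{"linear":[0.001,0,0.008],"turn":[0,0,0]},{"linear":[0,0,0],"turn":[0,0,0]}]'
```

```text
time_s: 49.25
eef_pos: [0.5661, 0.2306, 0.1356]
eef_rot: [0.11, 3.138, -0.0]
ft_force: [-0.1, -0.3, -3.7]
grip_width: 0.187
time_s: 49.42
eef_pos: [0.5673, 0.2309, 0.1346]
eef_rot: [0.111, 3.135, 0.0]
ft_force: [0.1, 0.2, -3.9]
grip_width: 0.187
```

```bash
python3 -m creep '[{"linear":[0.007,0,0.012],"turn":[0,0.002,0]},{"linear":[0,0,0.004],"turn":[0,0,0]}]'; python3 -m creep '[{"linear":[0.002,0,0.01],"turn":[0,0,0]},{"linear":[0,0,0],"turn":[0,0,0]}]'; python3 plan.py 86.1 0.565,0.2302,0.137; python3 - <<'E'
from meas import *
p,d=snap('side','side9.png');W=cloud('side',d)
for c,q,P in comps(W,.118,.137,(.4,.72,.05,.4),800): print('cover top',q,rect(P),np.median(P[:,2]))
E
```

```text
time_s: 49.58
eef_pos: [0.5668, 0.2311, 0.1317]
eef_rot: [0.113, 3.133, -0.0]
ft_force: [-13.5, -6.3, 19.1]
grip_width: 0.187
time_s: 49.75
eef_pos: [0.5679, 0.2313, 0.131]
eef_rot: [0.115, 3.128, -0.002]
ft_force: [-0.2, 0.3, -3.6]
grip_width: 0.191
t 49.8 tcp [0.5679 0.2313 0.131 ] yawY 85.8 F [-0.2  0.3 -3.6] w 0.191 q [ 0.22  0.58 -0.97  1.78  0.55  1.07  0.55]
turn deg 0.3 units [-0.     0.006 -0.003] rows 1 each [-0.0004  0.0057 -0.0026]
-> [0.565  0.2302 0.137 ] units [ 0.007 -0.003 -0.015] rows 1 each [ 0.0071 -0.0032 -0.0151]
cover top 4229 (array([563.8, 233.9]), array([268.8, 187.3]), 85.7) 0.13023362124777832
```

```bash
python3 -m creep '[{"linear":[0,0,-0.006],"turn":[0,0.003,0]},{"linear":[0,0,0],"turn":[0,0,0]},{"linear":[0,0,0],"turn":[0,0,0]},{"linear":[0,0,0],"turn":[0,0,0]},{"linear":[0,0,0],"turn":[0,0,0]}]' -1
python3 -m creep '[{"linear":[0,0,0],"turn":[0,0,0]},{"linear":[0,0,0],"turn":[0,0,0]},{"linear":[0,0,-0.03],"turn":[0,0,0]},{"linear":[0,0,-0.08],"turn":[0,0,0]},{"linear":[0,0,-0.08],"turn":[0,0,0]}]'
python3 -m creep '[{"linear":[0,0,-0.06],"turn":[0,0,0]},{"linear":[0,0,0],"turn":[0,0,0]}]' 1 >/dev/null
python3 - <<'E'
from meas import *
for n in('side','top'):
    p,d=snap(n,n+'10.png');W=cloud(n,d)
    for nm,lo,hi,b in(('cover',.118,.137,(.4,.72,.05,.4)),('deck',.052,.066,(.4,.72,.05,.5)),('button',.073,.1,(.48,.58,.375,.45)),('carton',.03,.055,(.58,.76,-.26,-.08))):
        for c,q,P in comps(W,lo,hi,b,25): print(n,nm,c,q,rect(P),np.median(P[:,2]).round(4),np.percentile(P[:,2],95).round(4))
p=np.load('last_side.npz')['p'];cv2.imwrite('pics/c10.png',cv2.resize(p[190:360,170:370,::-1],None,fx=3,fy=3))
E
python3 plan.py 86.1 0.5347,0.4129,0.16
```

```text
time_s: 50.22
eef_pos: [0.5675, 0.2319, 0.1325]
eef_rot: [0.114, 3.136, 0.001]
ft_force: [-0.1, 1.1, 0.2]
grip_width: 0.508
time_s: 50.63
eef_pos: [0.5642, 0.2303, 0.2055]
eef_rot: [-0.112, -3.133, 0.004]
ft_force: [0.2, 0.1, 1.3]
grip_width: 0.865
side cover [272. 253.] 4860 (array([563.4, 232.9]), array([268.9, 188.3]), 85.8) 0.1297 0.1334
side deck [253. 308.] 3269 (array([565.3, 278. ]), array([373.9, 212.2]), 85.9) 0.0603 0.0645
side button [256. 315.] 133 (array([533.6, 413.2]), array([34.4, 39. ]), 63.6) 0.0803 0.0856
side carton [296. 176.] 210 (array([ 657.9, -170.1]), array([101.3,  51.3]), 79.1) 0.0419 0.048
top cover [192. 198.] 2259 (array([534.9, 269.6]), array([189.2, 118.5]), 85.6) 0.1314 0.1349
top deck [165. 201.] 2149 (array([500.9, 355.7]), array([367.2, 169.8]), 52.1) 0.0614 0.065
top button [153. 197.] 156 (array([536.4, 411.3]), array([35.5, 39.1]), 40.2) 0.0794 0.0854
top carton [385. 152.] 804 (array([ 673.1, -174.9]), array([61.7, 90. ]), 4.4) 0.0446 0.0488
t 50.9 tcp [0.5646 0.2311 0.234 ] yawY 85.9 F [ 0.1  0.7 -0.9] w 0.706 q [ 0.28  0.48 -1.04  1.68  0.44  1.24  0.64]
turn deg 0.2 units [-0.001 -0.002 -0.001] rows 1 each [-0.0006 -0.0018 -0.0014]
-> [0.5347 0.4129 0.16  ] units [0.106 0.448 0.185] rows 5 each [0.0211 0.0897 0.037 ]
```

View pics/c10.png

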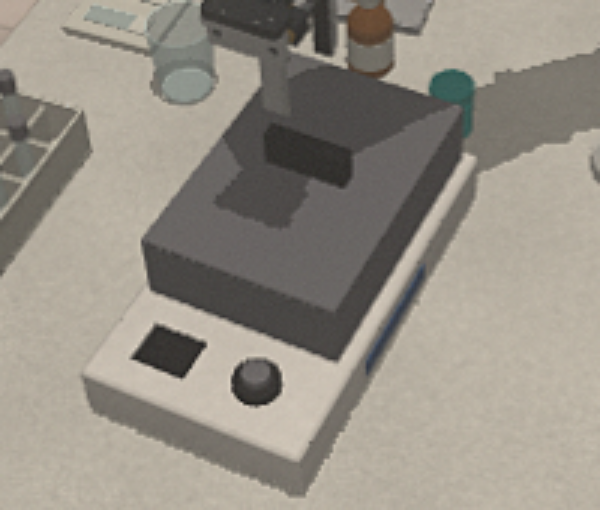

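Cover is level and fully down; button at crop (256,376), top at z≈0.084. Shut the fingers, go over the button.

```bash
python3 -m creep '[{"linear":[0.021,0.08,0],"turn":[0,-0.002,-0.001]},{"linear":[0.021,0.09,0],"turn":[0,0,0]},{"linear":[0.021,0.09,0],"turn":[0,0,0]},{"linear":[0.021,0.09,0],"turn":[0,0,0]},{"linear":[0.015,0.07,0],"turn":[0,0,0]}]' 1 >/dev/null
python3 -m creep '[{"linear":[0,0.02,0.05],"turn":[0,0,0]},{"linear":[0,0,0.08],"turn":[0,0,0]},{"linear":[0,0,0.03],"turn":[0,0,0]},{"linear":[0,0,0],"turn":[0,0,0]},{"linear":[0,0,0],"turn":[0,0,0]}]' 1 >/dev/null
python3 plan.py 86.1 0.535,0.4127,0.11
```

```text
t 51.7 tcp [0.534  0.4122 0.1594] yawY 85.8 F [0.  0.3 0.6] w 0.017 q [-0.11  0.65 -0.96  1.59  0.56  1.21  0.31]
turn deg 0.3 units [-0.005 -0.004 -0.002] rows 1 each [-0.0046 -0.0038 -0.0024]
-> [0.535  0.4127 0.11  ] units [-0.002  0.001  0.124] rows 2 each [-0.0012  0.0007  0.0618]
```

```bash
python3 -m creep '[{"linear":[-0.002,0.001,0.06],"turn":[-0.005,-0.004,-0.002]},{"linear":[0,0,0.06],"turn":[0,0,0]},{"linear":[0,0,0.02],"turn":[0,0,0]},{"linear":[0,0,0],"turn":[0,0,0]},{"linear":[0,0,0],"turn":[0,0,0]}]' 1 >/dev/null
python3 plan.py 86.1 0.535,0.4127,0.09
```

```text
t 52.1 tcp [0.5384 0.4107 0.1078] yawY 85.8 F [0.2 0.5 0.6] w 0.006 q [-0.12  0.7  -0.93  1.65  0.62  1.11  0.28]
turn deg 0.3 units [ 0.002  0.002 -0.003] rows 1 each [ 0.0016  0.0023 -0.0029]
-> [0.535  0.4127 0.09  ] units [0.009 0.004 0.044] rows 1 each [0.0088 0.0043 0.0444]
```

```bash
python3 -m creep '[{"linear":[0.009,0.005,0.03],"turn":[0.002,0.002,-0.003]},{"linear":[0.001,0,0.01],"turn":[0,0,0]},{"linear":[0,0,0],"turn":[0,0,0]}]'; python3 -m creep '[{"linear":[0.001,0,0.015],"turn":[0,0,0]},{"linear":[0,0,0],"turn":[0,0,0]}]';  python3 -m creep '[{"linear":[0.001,0,0.01],"turn":[0,0,0]},{"linear":[0,0,0],"turn":[0,0,0]}]'
```

```text
time_s: 52.4
eef_pos: [0.5361, 0.4138, 0.0943]
eef_rot: [0.108, 3.136, 0.002]
ft_force: [-0.1, -0.8, 0.1]
grip_width: 0.004
time_s: 52.57
eef_pos: [0.5358, 0.4142, 0.0885]
eef_rot: [0.108, 3.135, 0.002]
ft_force: [0.6, 0.1, -1.2]
grip_width: 0.003
time_s: 52.73
eef_pos: [0.5354, 0.4145, 0.0843]
eef_rot: [0.108, 3.135, 0.003]
ft_force: [-0.3, -0.0, -0.2]
grip_width: 0.004
```

```bash
python3 -m creep '[{"linear":[0.001,-0.003,0.012],"turn":[0,0,0]},{"linear":[0,0,0],"turn":[0,0,0]}]'; python3 -m creep '[{"linear":[0.001,0,0.012],"turn":[0,0,0]},{"linear":[0,0,0.004],"turn":[0,0,0]}]';  python3 -m creep '[{"linear":[0.001,0,0.01],"turn":[0,0,0]},{"linear":[0,0,0.005],"turn":[0,0,0]}]'
```

```text
time_s: 52.9
eef_pos: [0.5351, 0.4137, 0.0795]
eef_rot: [0.107, 3.135, 0.004]
ft_force: [-0.2, -1.7, 3.3]
grip_width: 0.002
time_s: 53.07
eef_pos: [0.5355, 0.4143, 0.0757]
eef_rot: [0.108, 3.132, 0.005]
ft_force: [-8.6, -13.2, 35.8]
grip_width: 0.004
time_s: 53.23
eef_pos: [0.5356, 0.4143, 0.0758]
eef_rot: [0.11, 3.129, 0.001]
ft_force: [-10.9, -13.1, 31.1]
grip_width: 0.003
```

Bottomed out at 31 N. Retreat and check.

```bash
python3 -m creep '[{"linear":[0,0,-0.03],"turn":[0,0,0]},{"linear":[0,0,-0.08],"turn":[0,0,0]},{"linear":[0,0,-0.09],"turn":[0,0,0]},{"linear":[0,0,-0.09],"turn":[0,0,0]},{"linear":[0,0,-0.09],"turn":[0,0,0]}]'
python3 -m creep '[{"linear":[0,0,-0.06],"turn":[0,0,0]},{"linear":[0,0,0],"turn":[0,0,0]},{"linear":[0,0,0],"turn":[0,0,0]}]' >/dev/null
python3 - <<'E'
from meas import *
for n in('side','top'):
    p,d=snap(n,n+'11.png');W=cloud(n,d)
    for nm,lo,hi,b in(('cover',.118,.137,(.4,.72,.05,.4)),('button',.073,.1,(.48,.58,.375,.45)),('carton',.03,.055,(.58,.76,-.26,-.08)),('tall',.09,.12,(.5,.7,-.1,.03))):
        for c,q,P in comps(W,lo,hi,b,25): print(n,nm,c,q,rect(P),np.median(P[:,2]).round(4),np.percentile(P[:,2],95).round(4))
E
python3 plan.py -
```

```text
time_s: 53.65
eef_pos: [0.5312, 0.4111, 0.2267]
eef_rot: [0.108, 3.137, -0.011]
ft_force: [-0.5, 0.6, 0.3]
grip_width: 0.008
side cover [278. 255.] 3816 (array([564. , 233.3]), array([269.2, 187.9]), 85.5) 0.1296 0.1333
side cover [265. 219.] 30 (array([627.9, 143.7]), array([37.9, 11.4]), 78.5) 0.1294 0.1326
side button [255. 315.] 124 (array([535.2, 415.7]), array([39.7, 30.9]), 50.9) 0.0808 0.0856
side carton [293. 175.] 365 (array([ 671.6, -170.3]), array([ 61.4, 101.4]), 4.5) 0.0425 0.0468
side tall [293. 188.] 50 (array([616.4, -37.8]), array([20.2, 21.1]), 2.5) 0.1034 0.1074
top cover [256. 160.] 1438 (array([606.2, 174.7]), array([159.8,  95.4]), 85.5) 0.1315 0.1348
top carton [385. 152.] 802 (array([ 674.1, -174.8]), array([62.3, 90.6]), 5.0) 0.0444 0.0483
top tall [336. 164.] 84 (array([618.5, -43.7]), array([22.7, 22.3]), 74.3) 0.1057 0.1094
t 54.0 tcp [0.5319 0.4133 0.2592] yawY 86.1 F [-0.8  0.2 -0.7] w 0.007 q [-0.08  0.56 -1.01  1.51  0.49  1.34  0.37]
```

View pics/side11.png

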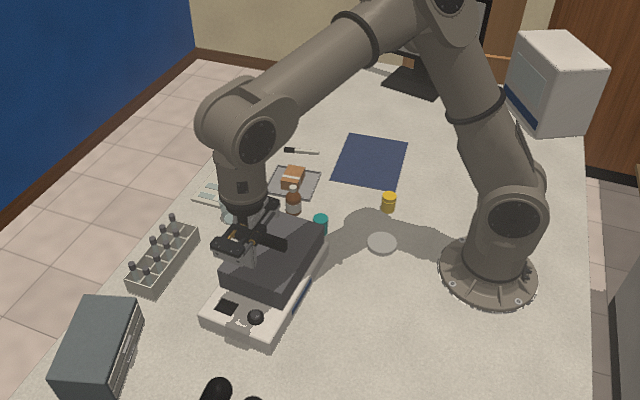

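The cover is down around (275,255), the button is up again at (255,315), the carton is in the tray at (293,176), and the arm is clear of everything.

```bash
python3 -c "from cell import job_done; print(job_done())"
```

```text
the job is handed in; nothing more can be done
None
```

The job is done and handed in at about 54 s of the 210 s allowed; `job_done()` gave no verdict.

I put the carton in the tray and lifted the cover onto the mat. Pockets 0, 2, 3 and 5 were empty, so I filled them with all four spares. Then I set the cover back on the incubator and pressed the start button until it bottomed at about 31 N.

What the last checks showed:
- **Jars:** all six stand on their pocket floors, at the right lid height. Pocket 0 is the worst placed: about 4 mm off by the top camera and about 7 mm by the side camera, against a 13 mm limit. This was checked before the cover went back on.
- **Cover:** level and fully down, within about 3 mm of its place.
- **Carton:** flat in the tray, about 3 mm from its middle.
- **Button:** up again after the press, by the depth reading.
- **Tall bottle:** has not moved by the cameras, and the robot touches nothing.

No check failed, but these differed from what I expected:
- **Camera offset:** the two cameras differ by about 2 to 5 mm. I allowed for this.
- **Knocked spare:** one spare was pushed about 30 mm aside during the run. I found it again and used it.
- **Cover lowering:** the cover touched down with the tool about 6 mm lower than I expected, so it may have slipped slightly in the grip.

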